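# Set up the next pour: swap the crucible on its post and lay the mould on the sloped rest

## Robot

A 6-joint arm with a two-finger parallel gripper is mounted at the origin on the work surface. World frame = base frame: x ahead of the robot, y to its left, z up, the work surface at z = 0. Lengths are in m, angles in rad, forces in N, time in s.
With the tool pointing down it reaches from about 0.325 to 0.775 m from the base axis. Payload 5.5 kg.
Tool frame: the origin (TCP) lies midway between the tips of the shut fingers; the grasp point (between the pads) lies 19 mm behind it (ctrl.grip_depth is the distance from the TCP to the grasp point, in m); z points along the fingers, y is the line along which they close (so a half turn about z gives the same grasp; the last joint's range is limited). The gripper opens to 88 mm and grips with 3 to 60 N. Pads are 20 mm wide; open, the fingers measure 115 mm over their backs; the gripper's body (75 mm by 178 mm) begins 61 mm behind the grasp point.
Start: joints at [-1.299, 0.091, 1.231, -0, 1.82, -0.057], TCP at [0.194, -0.568, 0.223] pointing down, gripper open.
Joint ranges: [-2.87, 2.87], [-0.86, 2.18], [0.17, 2.46], [-1.51, 4.65], [0.06, 2.69], [-2.65, 2.65]. Speed limits (rad/s): [2.57, 2.57, 3.01, 3.14, 3.14, 3.14].

## Interface

Orientations are given as a unit quaternion [w, x, y, z].
In Python, from station import ctrl, eyes gives the robot as it stands.
- The arm moves only by the tool move_arm, never from a script. Its argument "plan" is a list of rows, each an object of numbers: "x", "y", "z": the shift along the tool's x, y, z scaled (see below); "wx", "wy", "wz": the turn, a rotation vector about the tool's x, y, z scaled (see below); "fingers": the opening, from 0 (shut) to 1 (fully open). A call has 1 to 10 rows; each row shifts and turns the commanded pose from where the row before left it, along the tool's axes as they then stand; what a row does not reach is not made up. The controller multiplies each number of a shift by 0.025 m and each number of a turn by 6 degrees. A row lasts 1/12 s, in which the tool goes at most 41.7 mm and 7.16 degrees, less where a joint would pass 70% of its speed; a pose out of reach is approached as far as the arm can. A call with a number of a shift or a turn outside -1 to 1 is refused whole. A call with a gripper value outside its range is refused whole. The fingers move at their own pace and stop on an object; "force" is the grip in N (left out, the last holds). Time passes only in rows, so rows that do not move let the fingers close. It gives the time, the measured TCP pose, the force, the opening and the grip force at its end, in the units of the state.
- ctrl.get_state(): the state, without advancing time (a new reading comes with each control period).
- eyes.grab_frame(name): name is "scene" or "side" or "wrist"; returns (picture, depth): 384x512x3 uint8, blue, green, red; 384x512 float32, m along the optical axis (not along the pixel's ray), 0 where there is no reading.
- eyes.camera_params(name): a dict with "fovy" (degrees; the focal length in pixels is half the picture's height over the tangent of half this angle, whatever the lens; pixels are square), "cx", "cy" (the principal point, pixels), "view" (4x4, takes a point from world to camera coordinates). Camera axes: x right, y up, looking along -z (the intrinsics and any distortion apply to the point x, -y, -z); pixel columns grow to the right and rows downward; lengths in m; the calibration is good to about 2 mm. A picture is of the moment at which its call begins: read the wrist's pose just before it. camera_params takes no time and is no camera call; for the wrist camera it gives the pose at the moment of the call.
- ctrl.close_job(): hands the job in; it is judged then, once.
The state is a dict: "time": time; "joint_pos": joint angles; "qvel": joint speeds; "tau": joint torques, N m; "tcp_pos": TCP position; "eef_rot": TCP orientation; "contact_force": force on the tool from outside, world axes, zero at the start; "moment": the same for the moment, N m; "gripper_width": finger opening in m; "grasp_force": force on a finger pad.
Only numpy, scipy, OpenCV 4.12 (cv2) and the standard library are available. Lean on these libraries where they do the work, as an engineer would, in place of code of your own. Each camera call takes 0.05 s, during which the arm holds its last target. There are 200 camera calls.

## Task

Set up the next pour: move the short, wide used crucible off the narrow post to the middle of the firebrick's top, stand the tall flanged crucible upright in the centre of the post in its place, and lay the ingot mould, trough up, squarely along the sloped rest with its tang uphill and its plain end down against the lip. Keep both crucibles upright at all times and set everything down gently, dropping nothing, since graphite chips. Leave the jar, dip cup, pyrometer and canister standing where they are.

Things in the scene. Friction and masses are not known exactly. Their poses are not given: they have to be found in the camera images.
- wide_crucible: used crucible: short, wide, dark graphite cup without a flange; 60 mm outer diameter, 72 mm tall, wall 6 mm; about 0.24 kg. Starts upright on top of the post. Origin: centre of its underside; z up.
- tall_crucible: fresh crucible: tall, slim, dark graphite cup; 50 mm outer diameter, 98 mm tall, with a flange of 58 mm diameter round its rim (from 86 to 98 mm up). About 0.26 kg. Starts upright on the bench between the jar and the dip cup. Origin: centre of its underside; z up.
- mould: ingot mould: dark graphite bar 130 x 46 x 32 mm (x, y, z) with a long trough in its upper face and a handle tang (40 mm long, 18 wide, 12 to 24 mm above the underside) on its +x end; about 0.3 kg. Starts flat on the bench, trough up. Origin: centre of the bar's underside (tang not counted), 65 mm from the plain end; x towards the tang, z up out of the trough.
- mould_tang (a point): tip of the mould's tang, 105 mm from the mould's origin along its x, 18 mm above its underside.
- post: fixed stand: round steel foot (100 mm diameter, 12 mm high), sand-coloured post of 36 mm diameter, flat top 100 mm above the bench. On its +x side an upright steel heat shield 3 mm thick, 80 mm wide (along y), inner face 48 mm from the axis, up to 155 mm above the bench: no room for a finger between it and a crucible. Origin: on the axis at bench level.
- post_top (a point): centre of the post's flat top, 100 mm above the bench.
- brick: fixed half firebrick, sand-coloured, standing on edge: 64 x 114 x 110 mm (x, y, z). Origin: centre of its underside; z up.
- brick_top (a point): centre of the firebrick's top face, 110 mm above the bench.
- rail: sloped rest: steel rail 30 mm wide, 146 mm long, rising at 0.384 rad, on a fixed foot 180 x 80 mm; at its low end a cross lip 46 mm wide, 8 mm thick, 14 mm above the rail. Origin: middle of the rail's top surface at the lip's inner face, 60 mm above the bench; x uphill along the rail, y across, z square out of its surface. The mould is home with its origin 65 mm along x, y and z at 0.
- jar: bystander: closed white jar with a black cap, 44 mm diameter, 95 mm tall, close beside the tall crucible (centres about 64 mm apart). Origin: centre of its underside.
- dip_cup: bystander: open steel cup, 46 mm diameter, 85 mm tall, close to the tall crucible across from the jar (centres about 64 mm apart). Origin: centre of its underside.
- pyrometer: bystander: pyrometer, an aluminium barrel across a thin upright rod on a round foot (90 mm diameter), 251 mm tall. Origin: centre of its underside.
- canister: bystander: aluminium can, 80 mm diameter, 120 mm tall. Origin: centre of its underside.

How it is judged:
By the outcome, as a careful person would: the job done as asked, in the order asked, and still so for the second after the job is handed in, with the robot touching nothing.
It also fails if it takes over 69 s, if anything falls off the work surface, if the arm or the gripper's body presses on something with over 40 N, if the wrist force passes 120 N, or if a joint passes its speed limit or range.

## Working session

There is one attempt and no reset: what is moved stays moved. The work goes in short steps, Python scripts to look and compute and a tool call to move; the robot and the scene stay as the last step left them, time stands still between calls to the robot, and variables do not carry over. Pictures are saved under pics/ and viewed, at most 11 in all, crops included, and the job is handed in when it is done.

Besides the shell and the picture viewer there is one more tool, called by a JSON object that holds its "method" and its "body", one argument or row to a line. move_arm: Moves the arm, as the interface text tells. Its arguments: {"type":"object","properties":{"plan":{"type":"array","items":{"type":"object","properties":{"x":{"type":"number"},"y":{"type":"number"},"z":{"type":"number"},"wx":{"type":"number"},"wy":{"type":"number"},"wz":{"type":"number"},"fingers":{"type":"number"}}}},"force":{"type":"number"}},"required":["plan"]}

```bash
ls; mkdir -p pics; python3 - <<'E'
from station import ctrl, eyes
import cv2,numpy as np
print(ctrl.get_state())
for n in ("scene","side"):
    p,d=eyes.grab_frame(n); cv2.imwrite(f"pics/{n}0.png",p); np.save(f"pics/{n}0.npy",d)
    c=eyes.camera_params(n); print(n,c, np.linalg.inv(np.array(c["view"]))[:3,3])
    print((d>0).mean())
E
```

```text
pics
{'time': 0.0, 'joint_pos': array([-1.29868832e+00,  9.18416344e-02,  1.23183468e+00, -5.73854211e-06,
        1.81979610e+00, -5.66993012e-02]), 'qvel': array([-0.00043579,  0.00027188, -0.00229127,  0.00132646, -0.00079808,
       -0.00086252]), 'tau': array([ 7.43804480e-05, -4.46458447e+01, -4.06440032e+01,  6.97732461e-02,
        2.96293467e-02, -1.64545149e-04]), 'tcp_pos': array([ 0.19366913, -0.56758408,  0.2215461 ]), 'eef_rot': array([-9.34137508e-04,  9.86515811e-01,  1.63663288e-01, -1.03799181e-04]), 'contact_force': array([ 1.34195588,  0.58511104, -0.54654007]), 'moment': array([0.0221056 , 0.02886598, 0.00650921]), 'grasp_force': 0.0, 'gripper_width': 0.08787072569308332}
scene {'fovy': 50.40988354849354, 'cx': 257.03743369453673, 'cy': 185.4514881505981, 'view': array([[ 0.67667738,  0.73627295,  0.00314122, -0.38212848],
       [-0.60372954,  0.55241016,  0.574764  ,  0.30318025],
       [ 0.42144794, -0.39082625,  0.81831319, -1.62584106],
       [ 0.        ,  0.        ,  0.        ,  1.        ]])} [ 1.12682394 -0.52155035  1.15739043]
0.9962056477864584
side {'fovy': 52.45866800306371, 'cx': 249.29939916883, 'cy': 190.29665840383456, 'view': array([[-0.80541505, -0.59240952,  0.01890907,  0.44028637],
       [ 0.39106381, -0.50715946,  0.76802238, -0.30680525],
       [-0.44539385,  0.62597144,  0.64014379, -1.02921332],
       [ 0.        ,  0.        ,  0.        ,  1.        ]])} [0.01618842 0.74948879 0.8861524 ]
0.9959716796875
```

View pics/scene0.png

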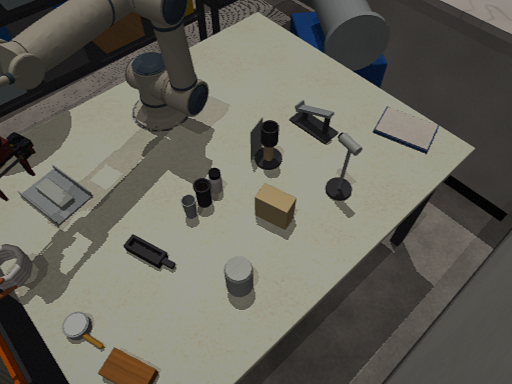

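View pics/side0.png

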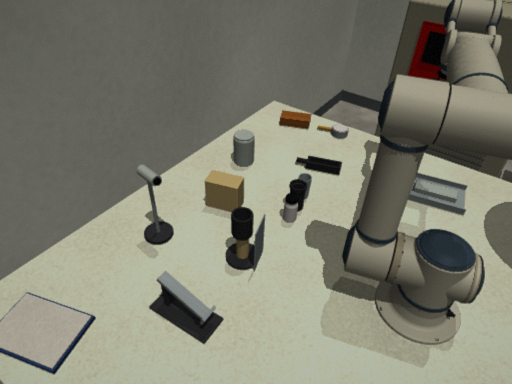

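The scene view has the wide crucible on the post at (268,140), the tall crucible at (203,193) between the jar (214,180) and dip cup (189,206), and the mould at (150,252) with its tang towards (170,264). The brick is at (275,205), the rail at (315,115) and the shield is on the robot's side of the post. The side view agrees.

```bash
cat > h.py <<'E'
import numpy as np, cv2
from station import ctrl, eyes
from scipy.spatial.transform import Rotation as R
def cloud(c,d):
    h,w=d.shape; f=h/2/np.tan(np.radians(c["fovy"])/2)
    v,u=np.mgrid[:h,:w]
    P=np.stack([(u-c["cx"])/f*d,-(v-c["cy"])/f*d,-d],-1)
    M=np.linalg.inv(np.array(c["view"])); return P@M[:3,:3].T+M[:3,3]
def circ(p):
    A=np.c_[2*p,np.ones(len(p))]; s=np.linalg.lstsq(A,(p**2).sum(1),rcond=None)[0]
    return s[:2],np.sqrt(s[2]+s[:2]@s[:2])
E
python3 - <<'E'
from h import *
from scipy import ndimage
for n in ("scene","side"):
    d=np.load(f"pics/{n}0.npy"); img=cv2.imread(f"pics/{n}0.png"); P=cloud(eyes.camera_params(n),d)
    x,y,z=P[...,0],P[...,1],P[...,2]
    m=(d>0)&(x>.2)&(x<1.0)&(abs(y)<.6)
    t=m&(abs(z)<.015); print(n,"table z",np.median(z[t]),np.percentile(z[t],[5,95]), "fit",np.linalg.lstsq(np.c_[x[t],y[t],np.ones(t.sum())],z[t],rcond=None)[0])
    m&=(z>.012)&(z<.3)
    L,k=ndimage.label(m)
    for i in range(1,k+1):
        q=L==i
        if q.sum()<40: continue
        v,u=np.nonzero(q); p=P[q]; zt=np.percentile(p[:,2],98); top=p[p[:,2]>zt-.008]
        r=cv2.minAreaRect(top[:,:2].astype(np.float32)*1000)
        print(n,q.sum(),"px",u.mean().round(),v.mean().round(),"x",p[:,0].min().round(3),p[:,0].max().round(3),"y",p[:,1].min().round(3),p[:,1].max().round(3),"ztop",zt.round(3),"toprect",np.round(r[0]),np.round(r[1]),round(r[2],1))
E
```

```text
scene table z -0.0006627672497772075 [-0.0047435   0.00418095] fit [-7.07042903e-05  3.05441182e-04 -3.71163361e-04]
scene 505 px 194.0 102.0 x 0.2 0.223 y -0.013 0.088 ztop 0.216 toprect [204.  28.] [ 7. 32.] 1.0
scene 450 px 315.0 114.0 x 0.388 0.542 y 0.35 0.399 ztop 0.112 toprect [527. 382.] [29. 35.] 3.7
scene 886 px 265.0 138.0 x 0.412 0.504 y 0.087 0.184 ztop 0.172 toprect [474. 143.] [56. 63.] 47.1
scene 395 px 397.0 133.0 x 0.628 0.841 y 0.53 0.6 ztop 0.02 toprect [735. 565.] [213.  70.] 0.1
scene 694 px 344.0 166.0 x 0.683 0.776 y 0.18 0.269 ztop 0.251 toprect [724. 226.] [28. 77.] 80.6
scene 679 px 208.0 186.0 x 0.427 0.489 y -0.172 -0.062 ztop 0.099 toprect [ 458. -117.] [ 57. 109.] 4.3
scene 1259 px 275.0 205.0 x 0.597 0.721 y -0.055 0.037 ztop 0.113 toprect [658.  -8.] [114.  66.] 17.2
scene 276 px 189.0 205.0 x 0.448 0.492 y -0.228 -0.184 ztop 0.085 toprect [ 470. -206.] [44. 44.] 87.7
scene 612 px 149.0 252.0 x 0.419 0.591 y -0.436 -0.352 ztop 0.035 toprect [ 502. -389.] [160.  48.] 19.2
scene 962 px 239.0 276.0 x 0.724 0.8 y -0.289 -0.21 ztop 0.122 toprect [ 760. -24
[... 412 characters left out ...]
. 69.] 49.6
side 437 px 321.0 163.0 x 0.417 0.588 y -0.435 -0.348 ztop 0.035 toprect [ 487. -393.] [129.  52.] 18.6
side 875 px 154.0 206.0 x 0.68 0.773 y 0.183 0.27 ztop 0.251 toprect [722. 229.] [26. 82.] 85.5
side 2569 px 236.0 212.0 x 0.407 0.717 y -0.052 0.18 ztop 0.172 toprect [470. 143.] [59. 61.] 11.4
side 799 px 297.0 196.0 x 0.421 0.489 y -0.23 -0.056 ztop 0.099 toprect [ 449. -116.] [ 56. 111.] 17.7
side 42 px 350.0 233.0 x 0.2 0.21 y 0.03 0.077 ztop 0.205 toprect [203.  48.] [ 4. 35.] 5.0
side 1092 px 183.0 297.0 x 0.385 0.551 y 0.353 0.401 ztop 0.113 toprect [520. 385.] [28. 31.] 2.7
side 1167 px 62.0 316.0 x 0.62 0.839 y 0.529 0.6 ztop 0.019 toprect [729. 592.] [210.  73.] 15.7
```

```bash
python3 - <<'E'
from h import *
for n in ("scene","side"):
    d=np.load(f"pics/{n}0.npy"); img=cv2.imread(f"pics/{n}0.png"); P=cloud(eyes.camera_params(n),d)
    g=img.max(2)
    def sel(c,r,z0,z1): return (d>0)&(np.hypot(P[...,0]-c[0],P[...,1]-c[1])<r)&(P[...,2]>z0)&(P[...,2]<z1)
    def hull(p): return cv2.convexHull(p[:,:2].astype(np.float32))[:,0].astype(float)
    for k,c,r,z0,z1 in (("wide",(.472,.143),.04,.166,.178),("tall",(.455,-.142),.036,.092,.104),("jar",(.455,-.08),.03,.088,.1),("cup",(.47,-.206),.03,.079,.09),("can",(.758,-.247),.05,.115,.126)):
        q=sel(c,r,z0,z1)
        p=P[q]; o,R0=circ(hull(p)); print(n,k,len(p),"circ",o.round(4),R0.round(4),"minencl",np.round(cv2.minEnclosingCircle(p[:,:2].astype(np.float32)*1000),1) if 0 else [np.round(a,4) for a in cv2.minEnclosingCircle(p[:,:2].astype(np.float32))], "z",np.median(p[:,2]).round(4))
    for k,c,r,z0,z1 in (("brick",(.656,-.008),.08,.104,.118),("mouldtop",(.487,-.392),.12,.026,.04),("mouldall",(.487,-.392),.12,.012,.04)):
        p=P[sel(c,r,z0,z1)]; b=cv2.minAreaRect(p[:,:2].astype(np.float32)*1000); print(n,k,len(p),np.round(b[0],1),np.round(b[1],1),round(b[2],2),"z",np.median(p[:,2]).round(4))
    p=P[sel((.472,.143),.065,.03,.152)]; p=p[np.hypot(p[:,0]-.472,p[:,1]-.143)>.04]
    m=p[:,:2].mean(0); w,V=np.linalg.eigh(np.cov((p[:,:2]-m).T)); nrm=V[:,0]; print(n,"shield",len(p),m.round(4),"thick",w[0]**.5,"normal deg",np.degrees(np.arctan2(nrm[1],nrm[0])),"dist",(m-[.472,.143])@nrm)
    # rail: plane inliers
    q=(d>0)&(abs(P[...,0]-.465)<.11)&(abs(P[...,1]-.375)<.06)&(P[...,2]>.055)&(P[...,2]<.13)
    p=P[q]; A=p.copy(); 
    for _ in range(6):
        s=np.linalg.lstsq(np.c_[A[:,:2],np.ones(len(A))],A[:,2],rcond=None)[0]; e=p[:,2]-np.c_[p[:,:2],np.ones(len(p))]@s; A=p[abs(e)<.004]
    b=cv2.minAreaRect(A[:,:2].astype(np.float32)*1000)
    print(n,"rail",len(p),len(A),"slope",np.arctan(np.hypot(*s[:2])),"updir",np.degrees(np.arctan2(s[1],s[0])),"rect",np.round(b[0],1),np.round(b[1],1),round(b[2],2),"z at c",(np.r_[np.array(b[0])/1000,1]@s).round(4),"x",A[:,0].min(),A[:,0].max())
E
```

```text
scene wide 92 circ [0.474  0.1414] 0.03 minencl [array([0.4734, 0.1415]), np.float64(0.032)] z 0.17
scene tall 92 circ [ 0.4605 -0.1438] 0.0285 minencl [array([ 0.4595, -0.1446]), np.float64(0.0298)] z 0.0964
scene jar 100 circ [ 0.4468 -0.0812] 0.0192 minencl [array([ 0.4465, -0.0805]), np.float64(0.0211)] z 0.0936
scene cup 52 circ [ 0.47   -0.2057] 0.0225 minencl [array([ 0.4706, -0.2049]), np.float64(0.0239)] z 0.083
scene can 518 circ [ 0.7601 -0.2487] 0.0359 minencl [array([ 0.759, -0.25 ]), np.float64(0.0376)] z 0.1195
scene brick 654 [658.3  -8.2] [114.   66.1] 17.2 z 0.109
scene mouldtop 344 [ 502.4 -389.8] [160.4  48.3] 18.8 z 0.0311
scene mouldall 639 [ 507.9 -388. ] [172.   48.3] 18.8 z 0.0273
scene shield 249 [0.4265 0.1215] thick 0.0010149893734213238 normal deg -162.42157582260737 dist 0.049850993381570854
scene rail 351 158 slope 0.3998687931451074 updir 46.37771212783155 rect [467.5 380.4] [145.5  46. ] 3.33 z at c 0.0841 x 0.3937638481297916 0.540321433893839
side wide 147 circ [0.4696 0.1429] 0.0303 minencl [array([0.4699, 0.1437]), np.float64(0.032)] z 0.1708
side
[... 184 characters left out ...]
.float64(0.0211)] z 0.0951
side cup 40 circ [ 0.4668 -0.2055] 0.0225 minencl [array([ 0.4662, -0.2067]), np.float64(0.0246)] z 0.0838
side can 174 circ [ 0.7562 -0.2473] 0.0355 minencl [array([ 0.7572, -0.2477]), np.float64(0.0373)] z 0.1199
side brick 471 [654.2  -5.3] [114.   67.5] 16.74 z 0.1098
side mouldtop 204 [ 502.1 -389.5] [159.7  59. ] 20.14 z 0.0311
side mouldall 437 [ 506.3 -387.9] [170.2  60.1] 19.63 z 0.0251
side shield 205 [0.4194 0.1276] thick 0.0005118783698229803 normal deg -162.4236548658496 dist 0.054743391936370324
side rail 946 741 slope 0.3817938588136558 updir 2.358019286045105 rect [462.6 381.2] [144.   37.8] 0.05 z at c 0.0853 x 0.3905239966033587 0.5345698235139302
```

{"method": "move_arm", "body": {
  "plan": [
    {"x": 0.82,"y": -0.97,"z": -0.2,"wz": 0.2},
    {"x": 0.82,"y": -0.97,"z": -0.2},
    {"x": 0.82,"y": -0.97,"z": -0.2},
    {"x": 0.82,"y": -0.97,"z": -0.2},
    {"x": 0.82,"y": -0.97,"z": -0.2},
    {"x": 0.82,"y": -0.97,"z": -0.2},
    {"x": 0.82,"y": -0.97,"z": -0.2},
    {"x": 0.82,"y": -0.97,"z": -0.2}
  ]
}}

```text
validation failed for argument at $.pl...
```

{"method": "move_arm", "body": {
  "plan": [
    {"x": 0.82,"y": -0.97,"z": -0.2,"wx": 0,"wy": 0,"wz": 0.2,"fingers": 1},
    {"x": 0.82,"y": -0.97,"z": -0.2,"wx": 0,"wy": 0,"wz": 0,"fingers": 1}
  ]
}}

```text
time: 0.27
tcp_pos: [0.2169, -0.5085, 0.2304]
eef_rot: [-0.002, 0.988, 0.152, -0.0]
contact_force: [0.7, 0.2, -0.7]
gripper_width: 0.0875
grasp_force: 0.0
```

{"method": "move_arm", "body": {
  "plan": [
    {"x": 0.76,"y": -0.94,"z": -0.06,"wx": 0,"wy": 0,"wz": 0,"fingers": 1},
    {"x": 0.76,"y": -0.94,"z": -0.06,"wx": 0,"wy": 0,"wz": 0,"fingers": 1},
    {"x": 0.76,"y": -0.94,"z": -0.06,"wx": 0,"wy": 0,"wz": 0,"fingers": 1},
    {"x": 0.76,"y": -0.94,"z": -0.06,"wx": 0,"wy": 0,"wz": 0,"fingers": 1},
    {"x": 0.76,"y": -0.94,"z": -0.06,"wx": 0,"wy": 0,"wz": 0,"fingers": 1},
    {"x": 0.76,"y": -0.94,"z": -0.06,"wx": 0,"wy": 0,"wz": 0,"fingers": 1},
    {"x": 0.76,"y": -0.94,"z": -0.06,"wx": 0,"wy": 0,"wz": 0,"fingers": 1},
    {"x": 0.76,"y": -0.94,"z": -0.06,"wx": 0,"wy": 0,"wz": 0,"fingers": 1},
    {"x": 0.76,"y": -0.94,"z": -0.06,"wx": 0,"wy": 0,"wz": 0,"fingers": 1},
    {"x": 0.76,"y": -0.94,"z": -0.06,"wx": 0,"wy": 0,"wz": 0,"fingers": 1}
  ]
}}

```text
time: 1.1
tcp_pos: [0.3275, -0.226, 0.2473]
eef_rot: [-0.0, 0.988, 0.153, -0.0]
contact_force: [-0.1, 0.4, 0.0]
gripper_width: 0.0878
grasp_force: 0.0
```

{"method": "move_arm", "body": {
  "plan": [
    {"x": 0.76,"y": -0.94,"z": -0.06,"wx": 0,"wy": 0,"wz": 0,"fingers": 1},
    {"x": 0.76,"y": -0.94,"z": -0.06,"wx": 0,"wy": 0,"wz": 0,"fingers": 1},
    {"x": 0.76,"y": -0.94,"z": -0.06,"wx": 0,"wy": 0,"wz": 0,"fingers": 1},
    {"x": 0.76,"y": -0.94,"z": -0.06,"wx": 0,"wy": 0,"wz": 0,"fingers": 1},
    {"x": 0.76,"y": -0.94,"z": -0.06,"wx": 0,"wy": 0,"wz": 0,"fingers": 1},
    {"x": 0.76,"y": -0.94,"z": -0.06,"wx": 0,"wy": 0,"wz": 0,"fingers": 1},
    {"x": 0.76,"y": -0.94,"z": -0.06,"wx": 0,"wy": 0,"wz": 0,"fingers": 1},
    {"x": 0.76,"y": -0.94,"z": -0.06,"wx": 0,"wy": 0,"wz": 0,"fingers": 1}
  ]
}}

```text
time: 1.77
tcp_pos: [0.4154, -0.0007, 0.2594]
eef_rot: [-0.0, 0.988, 0.153, -0.0]
contact_force: [-0.5, 0.5, -0.1]
gripper_width: 0.0876
grasp_force: 0.0
```

{"method": "move_arm", "body": {
  "plan": [
    {"x": 0.76,"y": -0.92,"z": -0.06,"wx": 0,"wy": 0,"wz": 0,"fingers": 1},
    {"x": 0.76,"y": -0.92,"z": -0.06,"wx": 0,"wy": 0,"wz": 0,"fingers": 1},
    {"x": 0.76,"y": -0.92,"z": -0.06,"wx": 0,"wy": 0,"wz": 0,"fingers": 1},
    {"x": 0.76,"y": -0.92,"z": -0.06,"wx": 0,"wy": 0,"wz": 0,"fingers": 1},
    {"x": 0.76,"y": -0.92,"z": -0.06,"wx": 0,"wy": 0,"wz": 0,"fingers": 1},
    {"x": 0,"y": 0,"z": 0,"wx": 0,"wy": 0,"wz": 0,"fingers": 1},
    {"x": 0,"y": 0,"z": 0,"wx": 0,"wy": 0,"wz": 0,"fingers": 1}
  ]
}}

```text
time: 2.35
tcp_pos: [0.4708, 0.1371, 0.2661]
eef_rot: [0.0, 0.988, 0.155, -0.001]
contact_force: [0.3, -0.1, 0.0]
gripper_width: 0.0878
grasp_force: 0.0
```

```bash
cat >> h.py <<'E'
def look(name):
    s=ctrl.get_state(); c=eyes.camera_params("wrist"); p,d=eyes.grab_frame("wrist"); cv2.imwrite(f"pics/{name}.png",p); np.save(f"pics/{name}.npy",d)
    return s,c,p,cloud(c,d),d
def Rt(s): return R.from_quat(np.roll(s["eef_rot"],-1)).as_matrix()
def yaw(s): r=Rt(s); return np.degrees(np.arctan2(r[1,0],r[0,0]))
def units(s,tgt): return (Rt(s).T@(np.array(tgt)-s["tcp_pos"])/.025).round(3)
def hull(p): return cv2.convexHull(p[:,:2].astype(np.float32))[:,0].astype(float)
def ring(P,d,c,r,z0,z1):
    q=(d>0)&(np.hypot(P[...,0]-c[0],P[...,1]-c[1])<r)&(P[...,2]>z0)&(P[...,2]<z1); p=P[q]
    return (len(p),*[np.round(a,4) for a in circ(hull(p))],*[np.round(a,4) for a in cv2.minEnclosingCircle(p[:,:2].astype(np.float32))],np.median(p[:,2]).round(4))
E
python3 - <<'E'
from h import *
s,c,p,P,d=look("w1")
M=np.linalg.inv(np.array(c["view"])); print(s["tcp_pos"],yaw(s),M[:3,3],-M[:3,2],c["fovy"],c["cx"],c["cy"])
print(ring(P,d,(.472,.142),.045,.164,.18))
E
```

```text
[0.47080892 0.13707587 0.2661317 ] 17.785244704868816 [0.540484   0.15860163 0.42826685] [-0.25505301 -0.08190949 -0.9634515 ] 69.52181251923454 255.79889009367687 194.63080136082735
(1204, array([0.4708, 0.1419]), np.float64(0.0295), array([0.4706, 0.1421]), np.float64(0.0301), np.float64(0.1718))
```

View pics/w1.png

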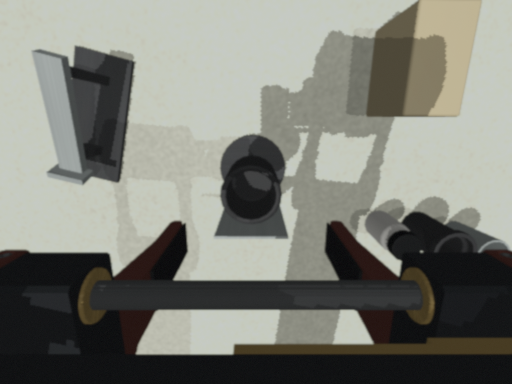

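The wrist view has the wide crucible's rim at (251,190), with the shield below it, the rail at left and the brick at top right. The rim fits to r = 30.1 mm at z = 0.172, as it should.

{"method": "move_arm", "body": {
  "plan": [
    {"x": 0.06,"y": -0.18,"z": 0.6,"wx": 0,"wy": 0,"wz": 0,"fingers": 1},
    {"x": 0,"y": 0,"z": 1,"wx": 0,"wy": 0,"wz": 0,"fingers": 1},
    {"x": 0,"y": 0,"z": 1,"wx": 0,"wy": 0,"wz": 0,"fingers": 1},
    {"x": 0,"y": 0,"z": 1,"wx": 0,"wy": 0,"wz": 0,"fingers": 1},
    {"x": 0,"y": 0,"z": 1,"wx": 0,"wy": 0,"wz": 0,"fingers": 1},
    {"x": 0,"y": 0,"z": 0.7,"wx": 0,"wy": 0,"wz": 0,"fingers": 1},
    {"x": 0,"y": 0,"z": 0.3,"wx": 0,"wy": 0,"wz": 0,"fingers": 0.8},
    {"x": 0,"y": 0,"z": 0,"wx": 0,"wy": 0,"wz": 0,"fingers": 0.75},
    {"x": 0,"y": 0,"z": 0,"wx": 0,"wy": 0,"wz": 0,"fingers": 0.74}
  ],
  "force": 20
}}

```text
time: 3.15
tcp_pos: [0.4711, 0.1402, 0.128]
eef_rot: [0.0, 0.988, 0.153, 0.0]
contact_force: [0.1, 0.8, 0.4]
gripper_width: 0.0714
grasp_force: 0.0
```

```bash
python3 - <<'E'
from h import *
s=ctrl.get_state(); print(s["tcp_pos"],yaw(s),s["gripper_width"],s["contact_force"],units(s,(.4708,.1419,.126)))
d=np.load("pics/w1.npy")
# rail & brick from w1, using camera pose at that time recomputed relative to tool
T=np.eye(4); T[:3,:3]=Rt(s); T[:3,3]=s["tcp_pos"]
c=eyes.camera_params("wrist"); X=np.linalg.inv(T)@np.linalg.inv(np.array(c["view"]))
q=np.array([0,np.cos(np.radians(17.785/2)),np.sin(np.radians(17.785/2)),0])
T1=np.eye(4); T1[:3,:3]=R.from_quat(np.roll(q,-1)).as_matrix(); T1[:3,3]=[.47081,.13708,.26613]
c["view"]=np.linalg.inv(T1@X); P=cloud(c,d); np.save("pics/w1P.npy",P)
print("ring",ring(P,d,(.472,.142),.045,.164,.18))
t=(d>0)&(abs(P[...,2])<.01); print("table",np.median(P[t][:,2]))
print("foot",ring(P,d,(.472,.142),.065,.008,.016))
p=P[(d>0)&(abs(P[...,2]-.11)<.006)&(P[...,0]>.55)&(P[...,1]<.1)]; print("brick",cv2.minAreaRect(p[:,:2].astype(np.float32)*1000))
q=(d>0)&(abs(P[...,0]-.465)<.11)&(abs(P[...,1]-.375)<.06)&(P[...,2]>.05)&(P[...,2]<.13)
p=P[q];n=np.array([-np.sin(.384),0,np.cos(.384)])
h=p@n; H,e=np.histogram(h,60); k=e[H.argmax()]; A=p[abs(h-k)<.006]
for _ in range(5):
    S=np.linalg.lstsq(np.c_[A[:,:2],np.ones(len(A))],A[:,2],rcond=None)[0]; er=p[:,2]-np.c_[p[:,:2],np.ones(len(p))]@S; A=p[abs(er)<.003]
print("rail",len(p),len(A),"slope",np.arctan(np.hypot(*S[:2])),np.degrees(np.arctan2(S[1],S[0])),cv2.minAreaRect(A[:,:2].astype(np.float32)*1000),S)
E
```

```text
[0.4711089  0.14016518 0.12795151] 17.57746426647259 0.07135405481001339 [0.13114135 0.79393422 0.36512371] [ 0.009 -0.07   0.078]
ring (1202, array([0.471, 0.142]), np.float64(0.0295), array([0.4708, 0.1422]), np.float64(0.0301), np.float64(0.1717))
table 0.0002451400420133143
foot (1491, array([0.4694, 0.1419]), np.float64(0.0493), array([0.4696, 0.1419]), np.float64(0.0497), np.float64(0.0122))
brick ((655.6011962890625, -7.7288665771484375), (113.28860473632812, 64.8798828125), 17.453283309936523)
rail 4522 3166 slope 0.3852030072391544 5.503659206317944 ((464.98419189453125, 376.2591857910156), (143.576171875, 46.607177734375), 0.5470954775810242) [ 0.40358925  0.03888724 -0.11571849]
```

{"method": "move_arm", "body": {
  "plan": [
    {"x": 0,"y": -0.07,"z": 0.05,"wx": 0,"wy": 0,"wz": 0,"fingers": 0.73},
    {"x": 0,"y": 0,"z": 0,"wx": 0,"wy": 0,"wz": 0,"fingers": 0.71},
    {"x": 0,"y": 0,"z": 0,"wx": 0,"wy": 0,"wz": 0,"fingers": 0.69},
    {"x": 0,"y": 0,"z": 0,"wx": 0,"wy": 0,"wz": 0,"fingers": 0.67},
    {"x": 0,"y": 0,"z": 0,"wx": 0,"wy": 0,"wz": 0,"fingers": 0.64},
    {"x": 0,"y": 0,"z": 0,"wx": 0,"wy": 0,"wz": 0,"fingers": 0.6},
    {"x": 0,"y": 0,"z": 0,"wx": 0,"wy": 0,"wz": 0,"fingers": 0.55},
    {"x": 0,"y": 0,"z": 0,"wx": 0,"wy": 0,"wz": 0,"fingers": 0.5}
  ],
  "force": 20
}}

```text
time: 3.82
tcp_pos: [0.4711, 0.1426, 0.1273]
eef_rot: [0.0, 0.988, 0.153, 0.001]
contact_force: [0.4, -0.1, 5.3]
gripper_width: 0.0608
grasp_force: 20.0
```

{"method": "move_arm", "body": {
  "plan": [
    {"x": 0,"y": 0,"z": -0.1,"wx": 0,"wy": 0,"wz": 0,"fingers": 0.5},
    {"x": 0,"y": 0,"z": -0.3,"wx": 0,"wy": 0,"wz": 0,"fingers": 0.5},
    {"x": 0,"y": 0,"z": -0.6,"wx": 0,"wy": 0,"wz": 0,"fingers": 0.5},
    {"x": 0,"y": 0,"z": -0.8,"wx": 0,"wy": 0,"wz": 0,"fingers": 0.5},
    {"x": 0,"y": 0,"z": -0.6,"wx": 0,"wy": 0,"wz": 0,"fingers": 0.5},
    {"x": 0,"y": 0,"z": 0,"wx": 0,"wy": 0,"wz": 0,"fingers": 0.5}
  ]
}}

```text
time: 4.32
tcp_pos: [0.4715, 0.1429, 0.1895]
eef_rot: [-0.0, 0.988, 0.153, 0.002]
contact_force: [-0.0, -0.1, -1.3]
gripper_width: 0.0608
grasp_force: 20.0
```

```bash
python3 - <<'E'
from h import *
s,c,p,P,d=look("w2"); t=s["tcp_pos"]; print(t,s["gripper_width"],s["grasp_force"],s["contact_force"])
q=(d>0)&(np.hypot(P[...,0]-t[0],P[...,1]-t[1])<.04)&(P[...,2]>t[2]+.02)&(P[...,2]<t[2]+.06); print(np.percentile(P[q][:,2],[50,80,90,98]))
zr=t[2]+.045
print(ring(P,d,t,.036,zr-.006,zr+.006))
x=P[...,0]
print("post foot",ring(P,d,(.47,.142),.065,.008,.016))
print("post top",ring(P,d,(.47,.142),.03,.095,.105))
E
```

```text
[0.47153774 0.14294862 0.18950306] 0.06080212873286141 19.99959060922265 [-0.01947755 -0.0508881  -1.31829779]
[0.2333734  0.23475449 0.23922841 0.24743147]
(4128, array([0.4714, 0.1422]), np.float64(0.0312), array([0.4752, 0.1442]), np.float64(0.0351), np.float64(0.2339))
post foot (2728, array([0.469 , 0.1416]), np.float64(0.0493), array([0.4689, 0.1417]), np.float64(0.0501), np.float64(0.0122))
post top (18, array([0.4716, 0.1425]), np.float64(0.0147), array([0.4843, 0.1464]), np.float64(0.0062), np.float64(0.0974))
```

{"method": "move_arm", "body": {
  "plan": [
    {"x": 0.26,"y": 0.4,"z": 0,"wx": 0,"wy": 0,"wz": 0,"fingers": 0.5},
    {"x": 0.52,"y": 0.8,"z": 0,"wx": 0,"wy": 0,"wz": 0,"fingers": 0.5},
    {"x": 0.63,"y": 0.96,"z": 0,"wx": 0,"wy": 0,"wz": 0,"fingers": 0.5},
    {"x": 0.68,"y": 1,"z": 0,"wx": 0,"wy": 0,"wz": 0,"fingers": 0.5},
    {"x": 0.68,"y": 1,"z": 0,"wx": 0,"wy": 0,"wz": 0,"fingers": 0.5},
    {"x": 0.68,"y": 1,"z": 0,"wx": 0,"wy": 0,"wz": 0,"fingers": 0.5},
    {"x": 0.63,"y": 0.96,"z": 0,"wx": 0,"wy": 0,"wz": 0,"fingers": 0.5},
    {"x": 0.52,"y": 0.8,"z": 0,"wx": 0,"wy": 0,"wz": 0,"fingers": 0.5},
    {"x": 0.37,"y": 0.6,"z": 0,"wx": 0,"wy": 0,"wz": 0,"fingers": 0.5},
    {"x": 0.26,"y": 0.4,"z": 0,"wx": 0,"wy": 0,"wz": 0,"fingers": 0.5}
  ]
}}

```text
time: 5.2
tcp_pos: [0.6558, -0.0091, 0.1824]
eef_rot: [-0.0, 0.988, 0.152, -0.002]
contact_force: [-0.0, 0.1, -1.5]
gripper_width: 0.0609
grasp_force: 20.0
```

{"method": "move_arm", "body": {
  "plan": [
    {"x": 0,"y": 0,"z": 0.3,"wx": 0,"wy": 0,"wz": 0,"fingers": 0.5},
    {"x": 0,"y": 0,"z": 0.4,"wx": 0,"wy": 0,"wz": 0,"fingers": 0.5},
    {"x": 0,"y": 0,"z": 0.4,"wx": 0,"wy": 0,"wz": 0,"fingers": 0.5},
    {"x": 0,"y": 0,"z": 0,"wx": 0,"wy": 0,"wz": 0,"fingers": 0.5},
    {"x": 0,"y": 0,"z": 0,"wx": 0,"wy": 0,"wz": 0,"fingers": 0.5}
  ]
}}

```text
time: 5.62
tcp_pos: [0.6538, -0.0059, 0.1564]
eef_rot: [-0.0, 0.988, 0.154, -0.002]
contact_force: [-0.2, 0.6, -2.3]
gripper_width: 0.0604
grasp_force: 20.0
```

```bash
python3 - <<'E'
from h import *
s,c,p,P,d=look("w3"); t=s["tcp_pos"]; print(t,s["gripper_width"],s["grasp_force"],s["contact_force"],yaw(s),units(s,(.6556,-.0077,.1376)))
zr=t[2]+.0444
print(ring(P,d,t,.033,zr-.006,zr+.006))
q=(d>0)&(abs(P[...,2]-.11)<.006)&(np.hypot(P[...,0]-.656,P[...,1]+.008)<.09); p=P[q]; print(len(p),cv2.minAreaRect(p[:,:2].astype(np.float32)*1000),np.median(p[:,2]))
E
```

```text
[ 0.65384162 -0.00588374  0.15639851] 0.060400329708553864 19.999557277187705 [-0.24192808  0.63310393 -2.28423081] 17.68732498616584 [0.047 0.092 0.752]
(4018, array([ 0.654 , -0.0063]), np.float64(0.0305), array([ 0.6556, -0.0053]), np.float64(0.0325), np.float64(0.2008))
4435 ((680.8673706054688, -0.6783180236816406), (61.646217346191406, 64.11319732666016), 17.171783447265625) 0.11007761735328059
```

{"method": "move_arm", "body": {
  "plan": [
    {"x": 0.05,"y": 0.09,"z": 0.22,"wx": 0,"wy": 0,"wz": 0,"fingers": 0.5},
    {"x": 0,"y": 0,"z": 0.2,"wx": 0,"wy": 0,"wz": 0,"fingers": 0.5},
    {"x": 0,"y": 0,"z": 0.15,"wx": 0,"wy": 0,"wz": 0,"fingers": 0.5},
    {"x": 0,"y": 0,"z": 0.1,"wx": 0,"wy": 0,"wz": 0,"fingers": 0.5},
    {"x": 0,"y": 0,"z": 0,"wx": 0,"wy": 0,"wz": 0,"fingers": 0.5},
    {"x": 0,"y": 0,"z": 0,"wx": 0,"wy": 0,"wz": 0,"fingers": 0.5}
  ]
}}

```text
time: 6.17
tcp_pos: [0.6568, -0.0083, 0.1414]
eef_rot: [-0.0, 0.988, 0.153, -0.0]
contact_force: [-0.4, -0.6, -1.9]
gripper_width: 0.0609
grasp_force: 20.0
```

{"method": "move_arm", "body": {
  "plan": [
    {"x": 0,"y": 0,"z": 0.04,"wx": 0,"wy": 0,"wz": 0,"fingers": 0.5},
    {"x": 0,"y": 0,"z": 0,"wx": 0,"wy": 0,"wz": 0,"fingers": 0.5}
  ]
}}

```text
time: 6.33
tcp_pos: [0.6571, -0.0083, 0.1408]
eef_rot: [0.0, 0.988, 0.153, 0.0]
contact_force: [-1.1, -0.5, -1.8]
gripper_width: 0.0607
grasp_force: 20.0
```

{"method": "move_arm", "body": {
  "plan": [
    {"x": -0.04,"y": 0,"z": 0.05,"wx": 0,"wy": 0,"wz": 0,"fingers": 0.5},
    {"x": 0,"y": 0,"z": 0.03,"wx": 0,"wy": 0,"wz": 0,"fingers": 0.5},
    {"x": 0,"y": 0,"z": 0,"wx": 0,"wy": 0,"wz": 0,"fingers": 0.5}
  ]
}}

```text
time: 6.58
tcp_pos: [0.6559, -0.0086, 0.1385]
eef_rot: [-0.0, 0.988, 0.153, -0.0]
contact_force: [0.1, 0.0, -0.9]
gripper_width: 0.061
grasp_force: 20.0
```

{"method": "move_arm", "body": {
  "plan": [
    {"x": 0,"y": 0,"z": 0.03,"wx": 0,"wy": 0,"wz": 0,"fingers": 0.5},
    {"x": 0,"y": 0,"z": 0,"wx": 0,"wy": 0,"wz": 0,"fingers": 0.5}
  ]
}}

```text
time: 6.75
tcp_pos: [0.656, -0.0086, 0.1378]
eef_rot: [-0.0, 0.988, 0.153, -0.0]
contact_force: [-0.7, -0.4, -2.1]
gripper_width: 0.0608
grasp_force: 20.0
```

{"method": "move_arm", "body": {
  "plan": [
    {"x": 0,"y": 0,"z": 0.03,"wx": 0,"wy": 0,"wz": 0,"fingers": 0.5},
    {"x": 0,"y": 0,"z": 0,"wx": 0,"wy": 0,"wz": 0,"fingers": 0.5}
  ]
}}

```text
time: 6.92
tcp_pos: [0.656, -0.0086, 0.1374]
eef_rot: [0.0, 0.988, 0.153, 0.0]
contact_force: [-0.6, 0.2, -0.9]
gripper_width: 0.0607
grasp_force: 20.0
```

{"method": "move_arm", "body": {
  "plan": [
    {"x": 0,"y": 0,"z": 0.03,"wx": 0,"wy": 0,"wz": 0,"fingers": 0.5},
    {"x": 0,"y": 0,"z": 0,"wx": 0,"wy": 0,"wz": 0,"fingers": 0.5}
  ]
}}

```text
time: 7.08
tcp_pos: [0.656, -0.0086, 0.1374]
eef_rot: [0.0, 0.988, 0.153, 0.0]
contact_force: [-2.4, 0.1, 2.5]
gripper_width: 0.0605
grasp_force: 20.0
```

{"method": "move_arm", "body": {
  "plan": [
    {"x": 0,"y": 0,"z": 0.02,"wx": 0,"wy": 0,"wz": 0,"fingers": 0.5},
    {"x": 0,"y": 0,"z": 0,"wx": 0,"wy": 0,"wz": 0,"fingers": 0.5}
  ]
}}

```text
time: 7.25
tcp_pos: [0.656, -0.0086, 0.1374]
eef_rot: [0.0, 0.988, 0.153, 0.001]
contact_force: [-3.9, -0.5, 6.0]
gripper_width: 0.0605
grasp_force: 20.0
```

{"method": "move_arm", "body": {
  "plan": [
    {"x": 0,"y": 0,"z": -0.02,"wx": 0,"wy": 0,"wz": 0,"fingers": 0.66},
    {"x": 0,"y": 0,"z": 0,"wx": 0,"wy": 0,"wz": 0,"fingers": 0.7},
    {"x": 0,"y": 0,"z": 0,"wx": 0,"wy": 0,"wz": 0,"fingers": 0.75},
    {"x": 0,"y": 0,"z": 0,"wx": 0,"wy": 0,"wz": 0,"fingers": 0.85},
    {"x": 0,"y": 0,"z": 0,"wx": 0,"wy": 0,"wz": 0,"fingers": 1},
    {"x": 0,"y": 0,"z": -0.2,"wx": 0,"wy": 0,"wz": 0,"fingers": 1},
    {"x": 0,"y": 0,"z": -0.8,"wx": 0,"wy": 0,"wz": 0,"fingers": 1},
    {"x": 0,"y": 0,"z": -1,"wx": 0,"wy": 0,"wz": 0,"fingers": 1},
    {"x": 0,"y": 0,"z": -1,"wx": 0,"wy": 0,"wz": 0,"fingers": 1},
    {"x": 0,"y": 0,"z": -1,"wx": 0,"wy": 0,"wz": 0,"fingers": 1}
  ]
}}

```text
time: 8.08
tcp_pos: [0.6559, -0.0086, 0.2376]
eef_rot: [-0.0, 0.988, 0.153, -0.0]
contact_force: [-0.2, 0.6, 0.6]
gripper_width: 0.0878
grasp_force: 0.0
```

```bash
python3 - <<'E'
from h import *
s,c,p,P,d=look("w4"); t=s["tcp_pos"]; print(t,s["gripper_width"],s["contact_force"],yaw(s))
print("wide",ring(P,d,(.656,-.008),.045,.176,.188))
q=(d>0)&(abs(P[...,2]-.11)<.006)&(np.hypot(P[...,0]-.656,P[...,1]+.008)<.09); p=P[q]; print(len(p),cv2.minAreaRect(p[:,:2].astype(np.float32)*1000))
print("tall",ring(P,d,(.4585,-.1422),.036,.09,.104))
E
```

```text
[ 0.655859   -0.00856014  0.23756711] 0.08776409873035458 [-0.18063977  0.627364    0.64036843] 17.639673640523792
wide (1557, array([ 0.6557, -0.0094]), np.float64(0.0296), array([ 0.6556, -0.0094]), np.float64(0.03), np.float64(0.1818))
2173 ((656.6115112304688, -8.263648986816406), (112.62059783935547, 64.00764465332031), 17.795446395874023)
tall (307, array([ 0.4595, -0.1423]), np.float64(0.0281), array([ 0.4693, -0.139 ]), np.float64(0.0264), np.float64(0.0968))
```

{"method": "move_arm", "body": {
  "plan": [
    {"x": -0.91,"y": 0.27,"z": 0,"wx": 0,"wy": 0,"wz": 0,"fingers": 1},
    {"x": -0.91,"y": 0.27,"z": 0,"wx": 0,"wy": 0,"wz": 0,"fingers": 1},
    {"x": -0.91,"y": 0.27,"z": 0,"wx": 0,"wy": 0,"wz": 0,"fingers": 1},
    {"x": -0.91,"y": 0.27,"z": 0,"wx": 0,"wy": 0,"wz": 0,"fingers": 1},
    {"x": -0.91,"y": 0.27,"z": 0,"wx": 0,"wy": 0,"wz": 0,"fingers": 1},
    {"x": -0.91,"y": 0.27,"z": 0,"wx": 0,"wy": 0,"wz": 0,"fingers": 1},
    {"x": -0.91,"y": 0.27,"z": 0,"wx": 0,"wy": 0,"wz": 0,"fingers": 1},
    {"x": -0.91,"y": 0.27,"z": 0,"wx": 0,"wy": 0,"wz": 0,"fingers": 1},
    {"x": -0.91,"y": 0.27,"z": 0,"wx": 0,"wy": 0,"wz": 0,"fingers": 1},
    {"x": -0.91,"y": 0.27,"z": 0,"wx": 0,"wy": 0,"wz": 0,"fingers": 1}
  ]
}}

```text
time: 8.97
tcp_pos: [0.4587, -0.1423, 0.2364]
eef_rot: [0.0, 0.988, 0.153, 0.0]
contact_force: [-0.3, -0.4, 0.3]
gripper_width: 0.088
grasp_force: 0.0
```

{"method": "move_arm", "body": {
  "plan": [
    {"x": 0,"y": 0,"z": 0,"wx": 0,"wy": 0,"wz": -0.99,"fingers": 1},
    {"x": 0,"y": 0,"z": 0,"wx": 0,"wy": 0,"wz": -0.99,"fingers": 1},
    {"x": 0,"y": 0,"z": 0,"wx": 0,"wy": 0,"wz": -0.99,"fingers": 1},
    {"x": 0,"y": 0,"z": 0,"wx": 0,"wy": 0,"wz": -0.99,"fingers": 1},
    {"x": 0,"y": 0,"z": 0,"wx": 0,"wy": 0,"wz": -0.99,"fingers": 1},
    {"x": 0,"y": 0,"z": 0,"wx": 0,"wy": 0,"wz": -0.99,"fingers": 1},
    {"x": 0,"y": 0,"z": 0,"wx": 0,"wy": 0,"wz": -0.99,"fingers": 1},
    {"x": 0,"y": 0,"z": 0,"wx": 0,"wy": 0,"wz": -0.99,"fingers": 1},
    {"x": 0,"y": 0,"z": 0,"wx": 0,"wy": 0,"wz": -0.99,"fingers": 1},
    {"x": 0,"y": 0,"z": 0,"wx": 0,"wy": 0,"wz": -0.99,"fingers": 1}
  ]
}}

```text
time: 9.8
tcp_pos: [0.4597, -0.1419, 0.2365]
eef_rot: [0.0, 0.781, 0.625, 0.0]
contact_force: [0.1, -0.3, 0.4]
gripper_width: 0.0879
grasp_force: 0.0
```

{"method": "move_arm", "body": {
  "plan": [
    {"x": 0,"y": 0,"z": 0,"wx": 0,"wy": 0,"wz": -0.99,"fingers": 1},
    {"x": 0,"y": 0,"z": 0,"wx": 0,"wy": 0,"wz": -0.99,"fingers": 1},
    {"x": 0,"y": 0,"z": 0,"wx": 0,"wy": 0,"wz": -0.99,"fingers": 1},
    {"x": 0,"y": 0,"z": 0,"wx": 0,"wy": 0,"wz": -0.99,"fingers": 1},
    {"x": 0,"y": 0,"z": 0,"wx": 0,"wy": 0,"wz": 0,"fingers": 1},
    {"x": 0,"y": 0,"z": 0,"wx": 0,"wy": 0,"wz": 0,"fingers": 1}
  ]
}}

```text
time: 10.3
tcp_pos: [0.4597, -0.1419, 0.2364]
eef_rot: [0.0, 0.639, 0.77, 0.0]
contact_force: [-0.2, -0.4, -0.1]
gripper_width: 0.0881
grasp_force: 0.0
```

```bash
python3 - <<'E'
from h import *
s,c,p,P,d=look("w5"); t=s["tcp_pos"]; print(t,s["gripper_width"],s["contact_force"],yaw(s))
r=ring(P,d,(.4590,-.1423),.036,.091,.104);print("tall",r)
print("tall2",ring(P,d,(.4590,-.1423),.031,.091,.104))
print("jar",ring(P,d,(.445,-.080),.03,.088,.1)); print("cup",ring(P,d,(.4685,-.2056),.03,.079,.09))
print(units(s,(*r[3],.073)))
q=(d>0)&(P[...,2]<.3)&(P[...,2]>.012)&(abs(P[...,0]-.487)<.12)&(abs(P[...,1]+.392)<.12); print("mould",q.sum(),cv2.minAreaRect(P[q][:,:2].astype(np.float32)*1000) if q.sum()>20 else 0)
E
```

```text
[ 0.45965734 -0.14185242  0.23644026] 0.08805680378150693 [-0.16240994 -0.35841336 -0.14758986] 100.62309358637366
tall (807, array([ 0.4575, -0.1431]), np.float64(0.0285), array([ 0.4573, -0.1432]), np.float64(0.0288), np.float64(0.0979))
tall2 (807, array([ 0.4575, -0.1431]), np.float64(0.0285), array([ 0.4573, -0.1432]), np.float64(0.0288), np.float64(0.0979))
jar (1099, array([ 0.4434, -0.0815]), np.float64(0.0196), array([ 0.4434, -0.0816]), np.float64(0.02), np.float64(0.0952))
cup (351, array([ 0.467 , -0.2063]), np.float64(0.0226), array([ 0.4666, -0.2065]), np.float64(0.0233), np.float64(0.0847))
[-0.035 -0.104  6.538]
mould 2784 ((505.90032958984375, -388.3710632324219), (170.06869506835938, 49.10574722290039), 18.514089584350586)
```

View pics/w5.png

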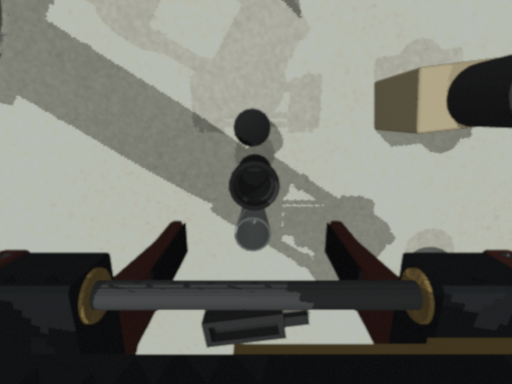

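The wrist view has the tall crucible at (253,183) centred between the fingers, with the jar at (252,127) above it and the dip cup at (252,232) below it, both on the line square to the closing axis. The mould is at the bottom at (250,325). The rim fit (r = 28.8 mm, z = 0.098) matches the flange.

{"method": "move_arm", "body": {
  "plan": [
    {"x": -0.035,"y": -0.1,"z": 0.5,"wx": 0,"wy": 0,"wz": 0,"fingers": 1},
    {"x": 0,"y": 0,"z": 1,"wx": 0,"wy": 0,"wz": 0,"fingers": 1},
    {"x": 0,"y": 0,"z": 1,"wx": 0,"wy": 0,"wz": 0,"fingers": 1},
    {"x": 0,"y": 0,"z": 1,"wx": 0,"wy": 0,"wz": 0,"fingers": 1},
    {"x": 0,"y": 0,"z": 1,"wx": 0,"wy": 0,"wz": 0,"fingers": 1},
    {"x": 0,"y": 0,"z": 1,"wx": 0,"wy": 0,"wz": 0,"fingers": 1},
    {"x": 0,"y": 0,"z": 0.7,"wx": 0,"wy": 0,"wz": 0,"fingers": 0.85},
    {"x": 0,"y": 0,"z": 0.34,"wx": 0,"wy": 0,"wz": 0,"fingers": 0.75},
    {"x": 0,"y": 0,"z": 0,"wx": 0,"wy": 0,"wz": 0,"fingers": 0.72},
    {"x": 0,"y": 0,"z": 0,"wx": 0,"wy": 0,"wz": 0,"fingers": 0.72}
  ]
}}

```text
time: 11.18
tcp_pos: [0.4575, -0.1432, 0.0734]
eef_rot: [0.0, 0.638, 0.77, 0.0]
contact_force: [0.1, 0.1, -0.2]
gripper_width: 0.0651
grasp_force: 0.0
```

```bash
python3 - <<'E'
from h import *
s,c,p,P,d=look("w6"); t=s["tcp_pos"]; print(t,s["gripper_width"],s["contact_force"],yaw(s))
r=ring(P,d,(.4574,-.1432),.036,.091,.104);print("tall",r,units(s,(.4574,-.1432,.073)))
E
```

```text
[ 0.45749382 -0.1432409   0.07342869] 0.06509269932028984 [ 0.10513962  0.08344099 -0.19373662] 100.73462219502431
tall (3039, array([ 0.4574, -0.143 ]), np.float64(0.0318), array([ 0.4569, -0.1408]), np.float64(0.0355), np.float64(0.0978)) [ 0.002 -0.003  0.017]
```

Spot on. Close and lift.

{"method": "move_arm", "body": {
  "plan": [
    {"x": 0,"y": 0,"z": 0,"wx": 0,"wy": 0,"wz": 0,"fingers": 0.7},
    {"x": 0,"y": 0,"z": 0,"wx": 0,"wy": 0,"wz": 0,"fingers": 0.68},
    {"x": 0,"y": 0,"z": 0,"wx": 0,"wy": 0,"wz": 0,"fingers": 0.66},
    {"x": 0,"y": 0,"z": 0,"wx": 0,"wy": 0,"wz": 0,"fingers": 0.64},
    {"x": 0,"y": 0,"z": 0,"wx": 0,"wy": 0,"wz": 0,"fingers": 0.6},
    {"x": 0,"y": 0,"z": 0,"wx": 0,"wy": 0,"wz": 0,"fingers": 0.55},
    {"x": 0,"y": 0,"z": 0,"wx": 0,"wy": 0,"wz": 0,"fingers": 0.5},
    {"x": 0,"y": 0,"z": 0,"wx": 0,"wy": 0,"wz": 0,"fingers": 0.5}
  ],
  "force": 25
}}

```text
time: 11.9
tcp_pos: [0.4577, -0.1433, 0.0737]
eef_rot: [0.001, 0.637, 0.77, 0.0]
contact_force: [-0.2, -0.7, 5.1]
gripper_width: 0.0557
grasp_force: 25.0
```

{"method": "move_arm", "body": {
  "plan": [
    {"x": 0,"y": 0,"z": -0.1,"wx": 0,"wy": 0,"wz": 0,"fingers": 0.5},
    {"x": 0,"y": 0,"z": -0.3,"wx": 0,"wy": 0,"wz": 0,"fingers": 0.5},
    {"x": 0,"y": 0,"z": -0.5,"wx": 0,"wy": 0,"wz": 0,"fingers": 0.5},
    {"x": 0,"y": 0,"z": 0,"wx": 0,"wy": 0,"wz": 0,"fingers": 0.5},
    {"x": 0,"y": 0,"z": 0,"wx": 0,"wy": 0,"wz": 0,"fingers": 0.5}
  ]
}}

```text
time: 12.32
tcp_pos: [0.4579, -0.1434, 0.0965]
eef_rot: [0.001, 0.637, 0.77, 0.0]
contact_force: [0.2, 0.2, -2.4]
gripper_width: 0.0559
grasp_force: 25.0
```

```bash
python3 - <<'E'
from h import *
s,c,p,P,d=look("w7"); t=s["tcp_pos"]; print(t,s["gripper_width"],s["grasp_force"],s["contact_force"],yaw(s))
r=ring(P,d,t,.031,t[2]+.018,t[2]+.031);print("tall",r, "rim above tcp",r[-1]-t[2])
E
```

```text
[ 0.45793686 -0.14340836  0.0965457 ] 0.05594807479018192 24.99967994014935 [ 0.21096155  0.22368507 -2.43638033] 100.79613462658966
tall (2791, array([ 0.4573, -0.1418]), np.float64(0.0281), array([ 0.4577, -0.1422]), np.float64(0.0308), np.float64(0.1207)) rim above tcp 0.024154295099421463
```

View pics/w7.png

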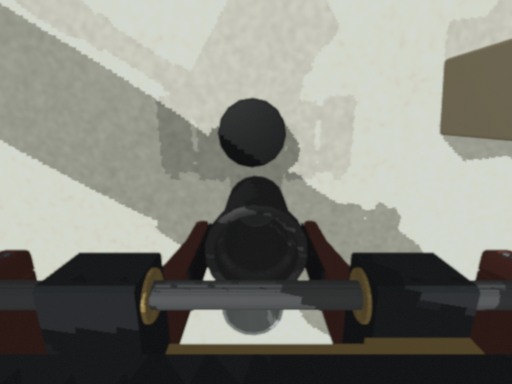

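{"method": "move_arm", "body": {
  "plan": [
    {"x": 0,"y": 0,"z": -0.5,"wx": 0,"wy": 0,"wz": 0,"fingers": 0.5},
    {"x": 0,"y": 0,"z": -0.8,"wx": 0,"wy": 0,"wz": 0,"fingers": 0.5},
    {"x": 0,"y": 0,"z": -1,"wx": 0,"wy": 0,"wz": 0,"fingers": 0.5},
    {"x": 0,"y": 0,"z": -1,"wx": 0,"wy": 0,"wz": 0,"fingers": 0.5},
    {"x": 0,"y": 0,"z": -1,"wx": 0,"wy": 0,"wz": 0,"fingers": 0.5},
    {"x": 0,"y": 0,"z": -1,"wx": 0,"wy": 0,"wz": 0,"fingers": 0.5},
    {"x": 0,"y": 0,"z": -0.7,"wx": 0,"wy": 0,"wz": 0,"fingers": 0.5},
    {"x": 0,"y": 0,"z": -0.5,"wx": 0,"wy": 0,"wz": 0,"fingers": 0.5},
    {"x": 0,"y": 0,"z": 0,"wx": 0,"wy": 0,"wz": 0.3,"fingers": 0.5},
    {"x": 0,"y": 0,"z": 0,"wx": 0,"wy": 0,"wz": 0.6,"fingers": 0.5}
  ]
}}

```text
time: 13.2
tcp_pos: [0.4576, -0.1433, 0.2598]
eef_rot: [0.001, 0.674, 0.739, 0.0]
contact_force: [0.2, -0.2, -2.0]
gripper_width: 0.0559
grasp_force: 25.0
```

{"method": "move_arm", "body": {
  "plan": [
    {"x": 0,"y": 0,"z": 0,"wx": 0,"wy": 0,"wz": 1,"fingers": 0.5},
    {"x": 0,"y": 0,"z": 0,"wx": 0,"wy": 0,"wz": 1,"fingers": 0.5},
    {"x": 0,"y": 0,"z": 0,"wx": 0,"wy": 0,"wz": 1,"fingers": 0.5},
    {"x": 0,"y": 0,"z": 0,"wx": 0,"wy": 0,"wz": 1,"fingers": 0.5},
    {"x": 0,"y": 0,"z": 0,"wx": 0,"wy": 0,"wz": 1,"fingers": 0.5},
    {"x": 0,"y": 0,"z": 0,"wx": 0,"wy": 0,"wz": 1,"fingers": 0.5},
    {"x": 0,"y": 0,"z": 0,"wx": 0,"wy": 0,"wz": 1,"fingers": 0.5},
    {"x": 0,"y": 0,"z": 0,"wx": 0,"wy": 0,"wz": 1,"fingers": 0.5},
    {"x": 0,"y": 0,"z": 0,"wx": 0,"wy": 0,"wz": 1,"fingers": 0.5},
    {"x": 0,"y": 0,"z": 0,"wx": 0,"wy": 0,"wz": 1,"fingers": 0.5}
  ]
}}

```text
time: 14.03
tcp_pos: [0.4572, -0.1431, 0.2584]
eef_rot: [-0.0, 0.953, 0.302, -0.0]
contact_force: [0.3, -0.1, -2.4]
gripper_width: 0.0558
grasp_force: 25.0
```

{"method": "move_arm", "body": {
  "plan": [
    {"x": 0,"y": 0,"z": 0,"wx": 0,"wy": 0,"wz": 1,"fingers": 0.5},
    {"x": 0,"y": 0,"z": 0,"wx": 0,"wy": 0,"wz": 0.6,"fingers": 0.5},
    {"x": 0,"y": 0,"z": 0,"wx": 0,"wy": 0,"wz": 0.36,"fingers": 0.5},
    {"x": 0,"y": 0,"z": 0,"wx": 0,"wy": 0,"wz": 0,"fingers": 0.5},
    {"x": 0,"y": 0,"z": 0,"wx": 0,"wy": 0,"wz": 0,"fingers": 0.5}
  ]
}}

```text
time: 14.45
tcp_pos: [0.4573, -0.1431, 0.2582]
eef_rot: [0.0, 0.979, 0.205, -0.0]
contact_force: [0.3, 0.1, -2.3]
gripper_width: 0.0559
grasp_force: 25.0
```

```bash
python3 - <<'E'
from h import *
s,c,p,P,d=look("w8"); t=s["tcp_pos"]; print(t,s["gripper_width"],s["grasp_force"],s["contact_force"],yaw(s))
r=ring(P,d,t,.031,t[2]+.018,t[2]+.031);print("tall",r, "rim above tcp",r[-1]-t[2])
print("foot",ring(P,d,(.4695,.1418),.06,.007,.017)); print("top",ring(P,d,(.4695,.1418),.03,.094,.106))
print("jar",ring(P,d,(.445,-.080),.03,.088,.1)); print("cup",ring(P,d,(.4685,-.2056),.03,.079,.09))
print(units(s,(.4695,.1418,.26)))
d=np.load("pics/w4.npy"); print(d.shape)
E
```

```text
[ 0.45725837 -0.14314236  0.25823657] 0.05594900401391879 24.999741639254978 [ 0.26613521  0.07093552 -2.29939685] 23.71314379585613
tall (2777, array([ 0.4592, -0.1426]), np.float64(0.0284), array([ 0.4574, -0.143 ]), np.float64(0.031), np.float64(0.2824)) rim above tcp 0.02416343059646653
foot (3270, array([0.4666, 0.1406]), np.float64(0.051), array([0.4654, 0.1399]), np.float64(0.0534), np.float64(0.0121))
top (1054, array([0.4686, 0.1409]), np.float64(0.0179), array([0.469 , 0.1411]), np.float64(0.0185), np.float64(0.1))
jar (877, array([ 0.444 , -0.0812]), np.float64(0.0196), array([ 0.4439, -0.0812]), np.float64(0.0202), np.float64(0.0951))
cup (333, array([ 0.4675, -0.2061]), np.float64(0.0225), array([ 0.4678, -0.2065]), np.float64(0.0231), np.float64(0.0847))
[  5.032 -10.238  -0.071]
(384, 512)
```

{"method": "move_arm", "body": {
  "plan": [
    {"x": 0,"y": 0,"z": 0,"wx": 0,"wy": 0,"wz": 0.5,"fingers": 0.5},
    {"x": 0,"y": 0,"z": 0,"wx": 0,"wy": 0,"wz": 0.5,"fingers": 0.5},
    {"x": 0.11,"y": -0.3,"z": 0,"wx": 0,"wy": 0,"wz": 0,"fingers": 0.5},
    {"x": 0.22,"y": -0.6,"z": 0,"wx": 0,"wy": 0,"wz": 0,"fingers": 0.5},
    {"x": 0.33,"y": -0.9,"z": 0,"wx": 0,"wy": 0,"wz": 0,"fingers": 0.5},
    {"x": 0.35,"y": -0.95,"z": 0,"wx": 0,"wy": 0,"wz": 0,"fingers": 0.5},
    {"x": 0.35,"y": -0.95,"z": 0,"wx": 0,"wy": 0,"wz": 0,"fingers": 0.5},
    {"x": 0.35,"y": -0.95,"z": 0,"wx": 0,"wy": 0,"wz": 0,"fingers": 0.5},
    {"x": 0.35,"y": -0.95,"z": 0,"wx": 0,"wy": 0,"wz": 0,"fingers": 0.5},
    {"x": 0.35,"y": -0.95,"z": 0,"wx": 0,"wy": 0,"wz": 0,"fingers": 0.5}
  ]
}}

```text
time: 15.33
tcp_pos: [0.4648, 0.0329, 0.2581]
eef_rot: [-0.0, 0.988, 0.155, 0.0]
contact_force: [0.7, -0.6, -1.3]
gripper_width: 0.0557
grasp_force: 25.0
```

{"method": "move_arm", "body": {
  "plan": [
    {"x": 0.34,"y": -0.95,"z": 0,"wx": 0,"wy": 0,"wz": 0,"fingers": 0.5},
    {"x": 0.34,"y": -0.95,"z": 0,"wx": 0,"wy": 0,"wz": 0,"fingers": 0.5},
    {"x": 0.33,"y": -0.9,"z": 0,"wx": 0,"wy": 0,"wz": 0,"fingers": 0.5},
    {"x": 0.22,"y": -0.6,"z": 0,"wx": 0,"wy": 0,"wz": 0,"fingers": 0.5},
    {"x": 0.16,"y": -0.45,"z": 0,"wx": 0,"wy": 0,"wz": 0,"fingers": 0.5},
    {"x": 0.11,"y": -0.3,"z": 0,"wx": 0,"wy": 0,"wz": 0,"fingers": 0.5},
    {"x": 0,"y": 0,"z": 0,"wx": 0,"wy": 0,"wz": 0,"fingers": 0.5},
    {"x": 0,"y": 0,"z": 0,"wx": 0,"wy": 0,"wz": 0,"fingers": 0.5},
    {"x": 0,"y": 0,"z": 0,"wx": 0,"wy": 0,"wz": 0,"fingers": 0.5}
  ]
}}

```text
time: 16.08
tcp_pos: [0.4695, 0.1407, 0.258]
eef_rot: [0.0, 0.988, 0.153, -0.0]
contact_force: [-0.0, -0.2, -2.6]
gripper_width: 0.0558
grasp_force: 25.0
```

```bash
python3 - <<'E'
from h import *
s,c,p,P,d=look("w9"); t=s["tcp_pos"]; print(t,s["gripper_width"],s["grasp_force"],s["contact_force"],yaw(s))
r=ring(P,d,t,.031,t[2]+.018,t[2]+.031);print("tall",r, "rim above tcp",r[-1]-t[2])
print("foot",ring(P,d,(.4695,.1418),.06,.007,.017)); print("top",ring(P,d,(.4695,.1418),.03,.094,.106))
print(units(s,(.469,.1415,.1738)))
for n in ("side","scene"):
    p,d=eyes.grab_frame(n); P=cloud(eyes.camera_params(n),d); cv2.imwrite(f"pics/{n}9.png",p); np.save(f"pics/{n}9.npy",d)
    q=(d>0)&(abs(P[...,0]-t[0])<.04)&(abs(P[...,1]-t[1])<.04)&(P[...,2]>t[2]-.074)&(P[...,2]<t[2]-.01); a=P[q]
    for z0 in (-.07,-.045,-.03):
        b=a[abs(a[:,2]-t[2]-z0)<.012]; o=None
        if len(b)>20: print(n,z0,len(b),b[:,:2].mean(0).round(4),circ(b[:,:2]))
E
```

```text
[0.46949833 0.14067615 0.25795112] 0.05583999841170565 24.99958555322707 [-2.39088982e-03 -2.49103509e-01 -2.60534729e+00] 17.613745680582166
tall (2778, array([0.4718, 0.141 ]), np.float64(0.0282), array([0.4706, 0.141 ]), np.float64(0.0308), np.float64(0.2821)) rim above tcp 0.024148877251037704
foot (2114, array([0.4689, 0.1415]), np.float64(0.0494), array([0.4689, 0.1418]), np.float64(0.05), np.float64(0.0121))
top (202, array([0.4697, 0.1417]), np.float64(0.017), array([0.474 , 0.1435]), np.float64(0.0167), np.float64(0.1002))
[-0.009 -0.039  3.366]
side -0.07 79 [0.4591 0.1564] (array([0.46973493, 0.14119696]), np.float64(0.024133653335903456))
side -0.045 131 [0.4592 0.1566] (array([0.46944997, 0.1416986 ]), np.float64(0.02400978358919753))
side -0.03 138 [0.4589 0.1559] (array([0.46995966, 0.14127776]), np.float64(0.02429743573830027))
scene -0.07 50 [0.4869 0.1276] (array([0.47346108, 0.13926399]), np.float64(0.022790596612381774))
scene -0.045 82 [0.4856 0.1266] (array([0.47262768, 0.14045544]), np.float64(0.02399325003356121))
scene -0.03 81 [0.4864 0.1278] (array([0.47344643, 0.1401127 ]), np.float64(0.023412827877035153))
```

{"method": "move_arm", "body": {
  "plan": [
    {"x": -0.03,"y": -0.05,"z": 0.3,"wx": 0,"wy": 0,"wz": 0,"fingers": 0.5},
    {"x": 0,"y": 0,"z": 0.6,"wx": 0,"wy": 0,"wz": 0,"fingers": 0.5},
    {"x": 0,"y": 0,"z": 0.7,"wx": 0,"wy": 0,"wz": 0,"fingers": 0.5},
    {"x": 0,"y": 0,"z": 0.7,"wx": 0,"wy": 0,"wz": 0,"fingers": 0.5},
    {"x": 0,"y": 0,"z": 0.5,"wx": 0,"wy": 0,"wz": 0,"fingers": 0.5},
    {"x": 0,"y": 0,"z": 0.25,"wx": 0,"wy": 0,"wz": 0,"fingers": 0.5},
    {"x": 0,"y": 0,"z": 0.1,"wx": 0,"wy": 0,"wz": 0,"fingers": 0.5},
    {"x": 0,"y": 0,"z": 0,"wx": 0,"wy": 0,"wz": 0,"fingers": 0.5},
    {"x": 0,"y": 0,"z": 0,"wx": 0,"wy": 0,"wz": 0,"fingers": 0.5}
  ]
}}

```text
time: 16.98
tcp_pos: [0.4687, 0.1424, 0.18]
eef_rot: [-0.0, 0.988, 0.153, 0.001]
contact_force: [-0.5, -0.9, -1.0]
gripper_width: 0.0556
grasp_force: 25.0
```

{"method": "move_arm", "body": {
  "plan": [
    {"x": 0,"y": 0,"z": 0.06,"wx": 0,"wy": 0,"wz": 0,"fingers": 0.5},
    {"x": 0,"y": 0,"z": 0.04,"wx": 0,"wy": 0,"wz": 0,"fingers": 0.5},
    {"x": 0,"y": 0,"z": 0,"wx": 0,"wy": 0,"wz": 0,"fingers": 0.5},
    {"x": 0,"y": 0,"z": 0,"wx": 0,"wy": 0,"wz": 0,"fingers": 0.5}
  ]
}}

```text
time: 17.32
tcp_pos: [0.4685, 0.1424, 0.1769]
eef_rot: [-0.0, 0.988, 0.153, 0.0]
contact_force: [-0.4, 0.3, -1.9]
gripper_width: 0.0555
grasp_force: 25.0
```

```bash
python3 - <<'E'
from h import *
s=ctrl.get_state(); print(s["tcp_pos"],s["contact_force"],units(s,(.469,.1415,.1738)))
E
```

```text
[0.46845185 0.14238333 0.17692589] [-0.43623148  0.29091698 -1.93733113] [0.01  0.04  0.125]
```

{"method": "move_arm", "body": {
  "plan": [
    {"x": 0,"y": 0.03,"z": 0.05,"wx": 0,"wy": 0,"wz": 0,"fingers": 0.5},
    {"x": 0,"y": 0,"z": 0.04,"wx": 0,"wy": 0,"wz": 0,"fingers": 0.5},
    {"x": 0,"y": 0,"z": 0,"wx": 0,"wy": 0,"wz": 0,"fingers": 0.5}
  ]
}}

```text
time: 17.57
tcp_pos: [0.4685, 0.1416, 0.1741]
eef_rot: [0.0, 0.988, 0.153, -0.0]
contact_force: [-0.3, -0.3, -2.2]
gripper_width: 0.0562
grasp_force: 25.0
```

{"method": "move_arm", "body": {
  "plan": [
    {"x": 0,"y": 0,"z": 0.03,"wx": 0,"wy": 0,"wz": 0,"fingers": 0.5},
    {"x": 0,"y": 0,"z": 0,"wx": 0,"wy": 0,"wz": 0,"fingers": 0.5}
  ]
}}

```text
time: 17.73
tcp_pos: [0.4687, 0.1416, 0.1737]
eef_rot: [-0.0, 0.988, 0.153, 0.0]
contact_force: [0.0, 0.3, -1.3]
gripper_width: 0.0556
grasp_force: 25.0
```

{"method": "move_arm", "body": {
  "plan": [
    {"x": 0,"y": 0,"z": 0.03,"wx": 0,"wy": 0,"wz": 0,"fingers": 0.5},
    {"x": 0,"y": 0,"z": 0,"wx": 0,"wy": 0,"wz": 0,"fingers": 0.5}
  ]
}}

```text
time: 17.9
tcp_pos: [0.4688, 0.1417, 0.1737]
eef_rot: [-0.0, 0.988, 0.153, 0.001]
contact_force: [0.2, 0.1, 2.3]
gripper_width: 0.0561
grasp_force: 25.0
```

{"method": "move_arm", "body": {
  "plan": [
    {"x": 0,"y": 0,"z": 0,"wx": 0,"wy": 0,"wz": 0,"fingers": 0.61},
    {"x": 0,"y": 0,"z": 0,"wx": 0,"wy": 0,"wz": 0,"fingers": 0.64},
    {"x": 0,"y": 0,"z": 0,"wx": 0,"wy": 0,"wz": 0,"fingers": 0.67},
    {"x": 0,"y": 0,"z": 0,"wx": 0,"wy": 0,"wz": 0,"fingers": 0.72},
    {"x": 0,"y": 0,"z": 0,"wx": 0,"wy": 0,"wz": 0,"fingers": 0.85},
    {"x": 0,"y": 0,"z": 0,"wx": 0,"wy": 0,"wz": 0,"fingers": 1},
    {"x": 0,"y": 0,"z": -0.2,"wx": 0,"wy": 0,"wz": 0,"fingers": 1},
    {"x": 0,"y": 0,"z": -0.8,"wx": 0,"wy": 0,"wz": 0,"fingers": 1},
    {"x": 0,"y": 0,"z": -1,"wx": 0,"wy": 0,"wz": 0,"fingers": 1},
    {"x": 0,"y": 0,"z": -1,"wx": 0,"wy": 0,"wz": 0,"fingers": 1}
  ]
}}

```text
time: 18.73
tcp_pos: [0.4682, 0.1415, 0.2484]
eef_rot: [0.0, 0.988, 0.153, -0.001]
contact_force: [-0.2, -0.8, 0.7]
gripper_width: 0.0879
grasp_force: 0.0
```

```bash
python3 - <<'E'
from h import *
s,c,p,P,d=look("w10"); t=s["tcp_pos"]; print(s["time"],t,s["gripper_width"],s["contact_force"],yaw(s))
print("tall",ring(P,d,(.469,.1415),.04,.19,.205))
print("foot",ring(P,d,(.4695,.1418),.06,.007,.017))
print("wide",ring(P,d,(.656,-.008),.045,.176,.188))
X,Y=.49,-.394
q=(d>0)&(P[...,2]>.012)&(abs(P[...,0]-.465)<.12)&(abs(P[...,1]-.378)<.08); p=P[q]
S=np.array([.4036,.0389-.02,-.108])
p2=p[p[:,2]>.05]; A=p2; n=np.array([-np.sin(.384),0,np.cos(.384)]); h=A@n; H,e=np.histogram(h,60); A=A[abs(h-e[H.argmax()])<.006]
for _ in range(8):
    S=np.linalg.lstsq(np.c_[A[:,:2],np.ones(len(A))],A[:,2],rcond=None)[0]; er=p2[:,2]-np.c_[p2[:,:2],np.ones(len(p2))]@S; A=p2[abs(er)<.0025]
print("rail",len(p2),len(A),"slope",np.arctan(np.hypot(*S[:2])),np.degrees(np.arctan2(S[1],S[0])),cv2.minAreaRect(A[:,:2].astype(np.float32)*1000),S)
f=p[(p[:,2]<.05)&(p[:,2]>.006)]; print("rail foot",len(f),np.percentile(f[:,2],[10,50,90]),cv2.minAreaRect(f[:,:2].astype(np.float32)*1000))
u=np.array([1,.02]);
for x0 in np.arange(.40,.54,.02):
    b=A[abs(A[:,0]-x0)<.006]; print(x0.round(3),len(b),np.percentile(b[:,1],[3,97]).round(4),end=' | ')
np.save("pics/w10P.npy",P)
E
```

```text
18.7333 [0.46817015 0.14152948 0.24840647] 0.08793159814211676 [-0.15315593 -0.83869269  0.69673019] 17.640733340711044
tall (1635, array([0.4699, 0.1416]), np.float64(0.0285), array([0.4698, 0.1414]), np.float64(0.0289), np.float64(0.1977))
foot (1972, array([0.4688, 0.1416]), np.float64(0.0494), array([0.4689, 0.1416]), np.float64(0.0498), np.float64(0.0122))
wide (1138, array([ 0.6536, -0.0074]), np.float64(0.0286), array([ 0.6495, -0.0011]), np.float64(0.0281), np.float64(0.1814))
rail 5073 3470 slope 0.38365446222653804 4.46573419637517 ((464.6619873046875, 375.73345947265625), (142.04742431640625, 45.30403518676758), 0.8653161525726318) [ 0.40243093  0.03142985 -0.11228252]
rail foot 392 [0.01560868 0.03114923 0.04705149] ((461.928466796875, 377.8543701171875), (134.20925903320312, 32.087890625), 8.175067901611328)
0.4 182 [0.3531 0.3955] | 0.42 215 [0.3625 0.3917] | 0.44 246 [0.3635 0.3931] | 0.46 281 [0.3645 0.3938] | 0.48 314 [0.3658 0.3952] | 0.5 357 [0.3669 0.3964] | 0.52 410 [0.3683 0.3975] | 0.54 39 [0.3694 0.3953] |
```

View pics/w10.png

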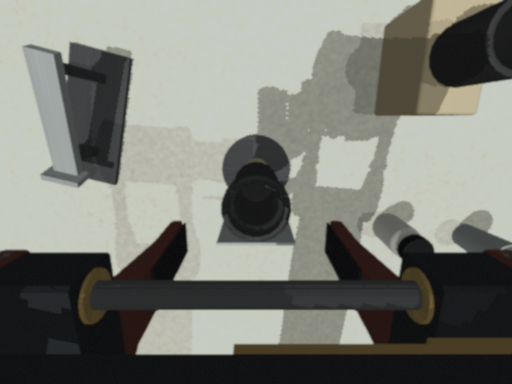

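The wrist view has the tall crucible upright on the post at (257,207), 1 mm off its axis, with the shield behind it. The rail is at (50,115) with its lip at (63,178), and the wide crucible stands on the brick at top right.

```bash
cat >> h.py <<'E'
def railT(o,yawd,sl=.384):
    T=np.eye(4); T[:3,:3]=R.from_euler('ZY',[np.radians(yawd),-sl]).as_matrix(); T[:3,3]=o; return T
E
python3 - <<'E'
from h import *
P=np.load("pics/w10P.npy").reshape(-1,3); T=railT((.3988,.3757,.060),3.4)
L=(P-T[:3,3])@T[:3,:3]
m=(abs(L[:,1])<.03)&(L[:,0]>-.03)&(L[:,0]<.16)&(abs(L[:,2])<.025); L=L[m]
s=(L[:,0]>.02)&(L[:,0]<.14)&(abs(L[:,2])<.004); a=L[s]; print("surf",np.linalg.lstsq(np.c_[a[:,:2],np.ones(len(a))],a[:,2],rcond=None)[0])
for x0 in (.03,.06,.09,.12): b=a[abs(a[:,0]-x0)<.008]; print(x0,np.percentile(b[:,1],[1,99]).round(4),np.median(b[:,2]).round(4))
t=L[(L[:,2]>.010)&(L[:,0]<.03)]; print("lip top",len(t),np.percentile(t,[1,50,99],axis=0).round(4).tolist())
f=L[(L[:,2]>.003)&(L[:,2]<.011)&(L[:,0]<.03)&(L[:,0]>-.02)]; print("lip face",len(f),np.percentile(f[:,0],[1,25,50,75,99]).round(4))
print("far end",np.percentile(L[(abs(L[:,2])<.004)][:,0],[99,99.9]))
E
```

```text
surf [-4.36288861e-05  2.24410291e-02 -1.10950581e-04]
0.03 [-0.0153  0.0149] -0.0
0.06 [-0.0151  0.0145] 0.0
0.09 [-0.0151  0.015 ] 0.0
0.12 [-0.0151  0.0153] 0.0
lip top 270 [[-0.0081, -0.0228, 0.0103], [-0.0019, 0.0001, 0.0137], [0.0014, 0.0229, 0.0153]]
lip face 178 [-0.0063 -0.0002  0.0002  0.0006  0.0012]
far end [0.14635995 0.14680862]
```

{"method": "move_arm", "body": {
  "plan": [
    {"x": -0.28,"y": 0.985,"z": 0,"wx": 0,"wy": 0,"wz": 0,"fingers": 1},
    {"x": -0.28,"y": 0.985,"z": 0,"wx": 0,"wy": 0,"wz": 0,"fingers": 1},
    {"x": -0.28,"y": 0.985,"z": 0,"wx": 0,"wy": 0,"wz": 0,"fingers": 1},
    {"x": -0.28,"y": 0.985,"z": 0,"wx": 0,"wy": 0,"wz": 0,"fingers": 1},
    {"x": -0.28,"y": 0.985,"z": 0,"wx": 0,"wy": 0,"wz": 0,"fingers": 1},
    {"x": -0.28,"y": 0.985,"z": 0,"wx": 0,"wy": 0,"wz": 0,"fingers": 1},
    {"x": -0.28,"y": 0.985,"z": 0,"wx": 0,"wy": 0,"wz": 0,"fingers": 1},
    {"x": -0.28,"y": 0.985,"z": 0,"wx": 0,"wy": 0,"wz": 0,"fingers": 1},
    {"x": -0.28,"y": 0.985,"z": 0,"wx": 0,"wy": 0,"wz": 0,"fingers": 1},
    {"x": -0.28,"y": 0.985,"z": 0,"wx": 0,"wy": 0,"wz": 0,"fingers": 1}
  ]
}}

```text
time: 19.62
tcp_pos: [0.4764, -0.1156, 0.2482]
eef_rot: [0.0, 0.988, 0.153, 0.0]
contact_force: [-0.1, -0.1, 0.1]
gripper_width: 0.0879
grasp_force: 0.0
```

{"method": "move_arm", "body": {
  "plan": [
    {"x": -0.28,"y": 0.985,"z": 0,"wx": 0,"wy": 0,"wz": 0,"fingers": 1},
    {"x": -0.28,"y": 0.985,"z": 0,"wx": 0,"wy": 0,"wz": 0,"fingers": 1},
    {"x": -0.28,"y": 0.985,"z": 0,"wx": 0,"wy": 0,"wz": 0,"fingers": 1},
    {"x": -0.28,"y": 0.985,"z": 0,"wx": 0,"wy": 0,"wz": 0,"fingers": 1},
    {"x": -0.28,"y": 0.985,"z": 0,"wx": 0,"wy": 0,"wz": 0,"fingers": 1},
    {"x": -0.28,"y": 0.985,"z": 0,"wx": 0,"wy": 0,"wz": 0,"fingers": 1},
    {"x": -0.28,"y": 0.985,"z": 0,"wx": 0,"wy": 0,"wz": 0,"fingers": 1},
    {"x": -0.28,"y": 0.985,"z": 0,"wx": 0,"wy": 0,"wz": 0,"fingers": 1},
    {"x": -0.28,"y": 0.985,"z": 0,"wx": 0,"wy": 0,"wz": -0.15,"fingers": 1},
    {"x": -0.28,"y": 0.985,"z": 0,"wx": 0,"wy": 0,"wz": 0,"fingers": 1}
  ]
}}

```text
time: 20.45
tcp_pos: [0.4847, -0.3715, 0.248]
eef_rot: [0.0, 0.987, 0.161, 0.0]
contact_force: [0.4, -0.8, -0.3]
gripper_width: 0.0881
grasp_force: 0.0
```

{"method": "move_arm", "body": {
  "plan": [
    {"x": -0.2,"y": 0.95,"z": 0,"wx": 0,"wy": 0,"wz": 0,"fingers": 1},
    {"x": 0,"y": 0,"z": 0,"wx": 0,"wy": 0,"wz": 0,"fingers": 1},
    {"x": 0,"y": 0,"z": 0,"wx": 0,"wy": 0,"wz": 0,"fingers": 1}
  ]
}}

```text
time: 20.7
tcp_pos: [0.4873, -0.395, 0.2469]
eef_rot: [-0.001, 0.987, 0.16, -0.0]
contact_force: [0.1, 0.5, 0.4]
gripper_width: 0.0876
grasp_force: 0.0
```

```bash
python3 - <<'E'
from h import *
s,c,p,P,d=look("w11"); t=s["tcp_pos"]; print(s["time"],t,s["contact_force"],yaw(s))
q=(d>0)&(P[...,2]<.05)&(P[...,2]>.010)&(abs(P[...,0]-.49)<.14)&(abs(P[...,1]+.39)<.1)&(p.max(2)<110); a=P[q]
b=cv2.minAreaRect(a[:,:2].astype(np.float32)*1000); print("all",len(a),b)
tp=a[(a[:,2]>.029)&(a[:,2]<.036)]; bt=cv2.minAreaRect(tp[:,:2].astype(np.float32)*1000); print("top",len(tp),bt,np.median(tp[:,2]))
th=np.radians(18.5); u=np.array([np.cos(th),np.sin(th)]); v=np.array([-u[1],u[0]])
x=tp[:,:2]@u; y=tp[:,:2]@v; print("x",np.percentile(x,[.3,99.7]),"y",np.percentile(y,[.3,99.7]))
# yaw from edges
for sgn in (1,-1):
    e=[]
    for x0 in np.linspace(x.min()+.012,x.max()-.012,12):
        m=abs(x-x0)<.005
        e.append((x0,np.percentile(sgn*y[m],98)*sgn))
    e=np.array(e); k=np.polyfit(e[:,0],e[:,1],1); print("edge",18.5+np.degrees(np.arctan(k[0])),(e[:,1]-np.polyval(k,e[:,0])).std(),e[:,1].mean())
xc=(np.percentile(x,.3)+np.percentile(x,99.7))/2; yc=(np.percentile(y,.3)+np.percentile(y,99.7))/2; print("origin",xc*u+yc*v)
E
```

```text
20.7 [ 0.48729771 -0.39504127  0.24693825] [0.05399709 0.49976854 0.38283031] 18.43964202349098
all 3466 ((506.29217529296875, -387.9491882324219), (168.59835815429688, 45.933223724365234), 18.411521911621094)
top 1467 ((487.66119384765625, -394.15106201171875), (129.32615661621094, 45.933223724365234), 18.411521911621094) 0.032164900326889734
x [0.27293705 0.40205139] y [-0.55145586 -0.50576475]
edge 19.42163359069441 0.0005000942849317353 -0.5065945689636183
edge 18.636637448956016 0.00035855637347125067 -0.5509475887537899
origin [ 0.48778426 -0.39420517]
```

View pics/w11.png

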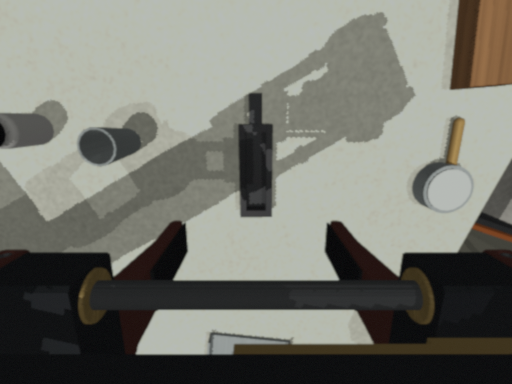

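The wrist view has the mould at (255,170), lined up with the fingers, with its tang up at (255,108). Its top measures 129 x 46 mm at z = 0.032, as given.

{"method": "move_arm", "body": {
  "plan": [
    {"x": 0.22,"y": -0.03,"z": 0.6,"wx": 0,"wy": 0,"wz": -0.03,"fingers": 1},
    {"x": 0,"y": 0,"z": 1,"wx": 0,"wy": 0,"wz": 0,"fingers": 1},
    {"x": 0,"y": 0,"z": 1,"wx": 0,"wy": 0,"wz": 0,"fingers": 1},
    {"x": 0,"y": 0,"z": 1,"wx": 0,"wy": 0,"wz": 0,"fingers": 1},
    {"x": 0,"y": 0,"z": 1,"wx": 0,"wy": 0,"wz": 0,"fingers": 1},
    {"x": 0,"y": 0,"z": 1,"wx": 0,"wy": 0,"wz": 0,"fingers": 1},
    {"x": 0,"y": 0,"z": 1,"wx": 0,"wy": 0,"wz": 0,"fingers": 1},
    {"x": 0,"y": 0,"z": 1,"wx": 0,"wy": 0,"wz": 0,"fingers": 1},
    {"x": 0,"y": 0,"z": 1,"wx": 0,"wy": 0,"wz": 0,"fingers": 0.9},
    {"x": 0,"y": 0,"z": 0.6,"wx": 0,"wy": 0,"wz": 0,"fingers": 0.8}
  ]
}}

```text
time: 21.58
tcp_pos: [0.492, -0.3894, 0.0154]
eef_rot: [-0.001, 0.987, 0.163, -0.001]
contact_force: [0.4, 0.9, -0.3]
gripper_width: 0.078
grasp_force: 0.0
```

{"method": "move_arm", "body": {
  "plan": [
    {"x": 0,"y": 0,"z": 0.3,"wx": 0,"wy": 0,"wz": 0,"fingers": 0.7},
    {"x": 0,"y": 0,"z": 0,"wx": 0,"wy": 0,"wz": 0,"fingers": 0.65},
    {"x": 0,"y": 0,"z": 0,"wx": 0,"wy": 0,"wz": 0,"fingers": 0.62}
  ]
}}

```text
time: 21.83
tcp_pos: [0.4931, -0.3913, 0.0115]
eef_rot: [0.0, 0.987, 0.163, 0.0]
contact_force: [0.2, 0.2, 0.9]
gripper_width: 0.0579
grasp_force: 0.0
```

```bash
python3 - <<'E'
from h import *
s=ctrl.get_state(); print(s["tcp_pos"],s["gripper_width"],s["contact_force"],yaw(s),units(s,(.4924,-.3926,.006)))
E
```

```text
[ 0.49311491 -0.39129295  0.01145086] 0.057942018579036136 [0.16731606 0.21047407 0.92256717] 18.769208808355216 [-0.044  0.04   0.218]
```

{"method": "move_arm", "body": {
  "plan": [
    {"x": -0.04,"y": 0.04,"z": 0.1,"wx": 0,"wy": 0,"wz": 0,"fingers": 0.62},
    {"x": 0,"y": 0,"z": 0.1,"wx": 0,"wy": 0,"wz": 0,"fingers": 0.58},
    {"x": 0,"y": 0,"z": 0,"wx": 0,"wy": 0,"wz": 0,"fingers": 0.55},
    {"x": 0,"y": 0,"z": 0,"wx": 0,"wy": 0,"wz": 0,"fingers": 0.53},
    {"x": 0,"y": 0,"z": 0,"wx": 0,"wy": 0,"wz": 0,"fingers": 0.5},
    {"x": 0,"y": 0,"z": 0,"wx": 0,"wy": 0,"wz": 0,"fingers": 0.45},
    {"x": 0,"y": 0,"z": 0,"wx": 0,"wy": 0,"wz": 0,"fingers": 0.4},
    {"x": 0,"y": 0,"z": 0,"wx": 0,"wy": 0,"wz": 0,"fingers": 0.35}
  ],
  "force": 35
}}

```text
time: 22.5
tcp_pos: [0.4921, -0.3929, 0.006]
eef_rot: [-0.0, 0.987, 0.163, 0.0]
contact_force: [-2.0, 3.1, 4.9]
gripper_width: 0.0458
grasp_force: 35.0
```

{"method": "move_arm", "body": {
  "plan": [
    {"x": 0,"y": 0,"z": -0.1,"wx": 0,"wy": 0,"wz": 0,"fingers": 0.35},
    {"x": 0,"y": 0,"z": -0.3,"wx": 0,"wy": 0,"wz": 0,"fingers": 0.35},
    {"x": 0,"y": 0,"z": -0.6,"wx": 0,"wy": 0,"wz": 0,"fingers": 0.35},
    {"x": 0,"y": 0,"z": 0,"wx": 0,"wy": 0,"wz": 0,"fingers": 0.35},
    {"x": 0,"y": 0,"z": 0,"wx": 0,"wy": 0,"wz": 0,"fingers": 0.35}
  ]
}}

```text
time: 22.92
tcp_pos: [0.4925, -0.3937, 0.0312]
eef_rot: [0.001, 0.987, 0.163, 0.001]
contact_force: [0.8, -0.8, -3.1]
gripper_width: 0.0456
grasp_force: 35.0
```

```bash
python3 - <<'E'
from h import *
s,c,p,P,d=look("w12"); t=s["tcp_pos"]; print(s["time"],t,s["gripper_width"],s["grasp_force"],s["contact_force"],yaw(s))
L=(P-t)@Rt(s); q=(d>0)&(L[...,2]<-.022)&(L[...,2]>-.032)&(abs(L[...,1])<.0232)&(L[...,0]>-.08)&(L[...,0]<.09)&(p.max(2)<110)
a=L[q]; print(len(a),np.percentile(a,[.5,50,99.5],axis=0).round(4).tolist())
# rim points only, plane tilt in tool frame
r=a[abs(a[:,1])>.017]; print("plane",np.linalg.lstsq(np.c_[r[:,:2],np.ones(len(r))],r[:,2],rcond=None)[0])
g=(d>0)&(L[...,2]<.0)&(L[...,2]>-.02)&(abs(L[...,1])<.008)&(L[...,0]>.06)&(L[...,0]<.13)&(p.max(2)<110); print("tang",np.percentile(L[g],[1,50,99],axis=0).round(4).tolist())
E
```

```text
22.9167 [ 0.4924559  -0.39372918  0.03116868] 0.04563640791709191 34.99947376549244 [ 0.81386855 -0.83467616 -3.1275906 ] 18.710087515452013
7192 [[-0.0598, -0.0224, -0.0292], [0.0271, -0.0011, -0.0262], [0.0602, 0.0231, -0.0222]]
plane [ 0.00178661  0.00253534 -0.02631964]
tang [[0.0604, -0.0077, -0.0196], [0.0808, 0.0004, -0.0182], [0.0994, 0.0078, -0.0167]]
```

View pics/w12.png

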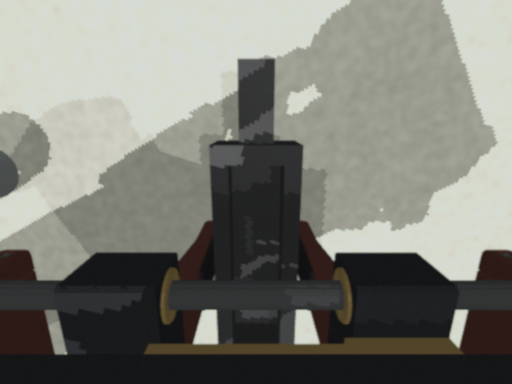

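The wrist view has the mould held level and square between the fingers, tang ahead at (255,100). Lifting it clear of the tall crucible and carrying it to the rail.

{"method": "move_arm", "body": {
  "plan": [
    {"x": 0,"y": 0,"z": -0.6,"wx": 0,"wy": 0,"wz": 0,"fingers": 0.35},
    {"x": 0,"y": 0,"z": -1,"wx": 0,"wy": 0,"wz": 0,"fingers": 0.35},
    {"x": 0,"y": 0,"z": -1,"wx": 0,"wy": 0,"wz": 0,"fingers": 0.35},
    {"x": 0,"y": 0,"z": -1,"wx": 0,"wy": 0,"wz": 0,"fingers": 0.35},
    {"x": 0,"y": 0,"z": -1,"wx": 0,"wy": 0,"wz": 0,"fingers": 0.35},
    {"x": 0,"y": 0,"z": -1,"wx": 0,"wy": 0,"wz": 0,"fingers": 0.35},
    {"x": 0,"y": 0,"z": -1,"wx": 0,"wy": 0,"wz": 0,"fingers": 0.35},
    {"x": 0,"y": 0,"z": -1,"wx": 0,"wy": 0,"wz": 0,"fingers": 0.35},
    {"x": 0,"y": 0,"z": -1,"wx": 0,"wy": 0,"wz": 0,"fingers": 0.35},
    {"x": 0,"y": 0,"z": -1,"wx": 0,"wy": 0,"wz": 0,"fingers": 0.35}
  ]
}}

```text
time: 23.8
tcp_pos: [0.4917, -0.393, 0.2702]
eef_rot: [-0.001, 0.987, 0.163, -0.001]
contact_force: [0.1, 0.1, -3.4]
gripper_width: 0.0459
grasp_force: 35.0
```

{"method": "move_arm", "body": {
  "plan": [
    {"x": 0.11,"y": -0.4,"z": 0,"wx": 0,"wy": 0,"wz": 0,"fingers": 0.35},
    {"x": 0.2,"y": -0.7,"z": 0,"wx": 0,"wy": 0,"wz": 0,"fingers": 0.35},
    {"x": 0.28,"y": -1,"z": 0,"wx": 0,"wy": 0,"wz": 0,"fingers": 0.35},
    {"x": 0.28,"y": -1,"z": 0,"wx": 0,"wy": 0,"wz": 0,"fingers": 0.35},
    {"x": 0.28,"y": -1,"z": 0,"wx": 0,"wy": 0,"wz": 0,"fingers": 0.35},
    {"x": 0.28,"y": -1,"z": 0,"wx": 0,"wy": 0,"wz": 0,"fingers": 0.35},
    {"x": 0.28,"y": -1,"z": 0,"wx": 0,"wy": 0,"wz": 0,"fingers": 0.35},
    {"x": 0.28,"y": -1,"z": 0,"wx": 0,"wy": 0,"wz": 0,"fingers": 0.35},
    {"x": 0.28,"y": -1,"z": 0,"wx": 0,"wy": 0,"wz": 0,"fingers": 0.35},
    {"x": 0.28,"y": -1,"z": 0,"wx": 0,"wy": 0,"wz": 0,"fingers": 0.35}
  ]
}}

```text
time: 24.63
tcp_pos: [0.4786, -0.1553, 0.2678]
eef_rot: [-0.001, 0.987, 0.163, -0.001]
contact_force: [-0.1, -0.3, -3.7]
gripper_width: 0.0461
grasp_force: 35.0
```

{"method": "move_arm", "body": {
  "plan": [
    {"x": 0.28,"y": -1,"z": 0,"wx": 0,"wy": 0,"wz": 0,"fingers": 0.35},
    {"x": 0.28,"y": -1,"z": 0,"wx": 0,"wy": 0,"wz": 0,"fingers": 0.35},
    {"x": 0.28,"y": -1,"z": 0,"wx": 0,"wy": 0,"wz": 0,"fingers": 0.35},
    {"x": 0.28,"y": -1,"z": 0,"wx": 0,"wy": 0,"wz": 0,"fingers": 0.35},
    {"x": 0.28,"y": -1,"z": 0,"wx": 0,"wy": 0,"wz": 0,"fingers": 0.35},
    {"x": 0.28,"y": -1,"z": 0,"wx": 0,"wy": 0,"wz": 0,"fingers": 0.35},
    {"x": 0.28,"y": -1,"z": 0,"wx": 0,"wy": 0,"wz": 0,"fingers": 0.35},
    {"x": 0.28,"y": -1,"z": 0,"wx": 0,"wy": 0,"wz": 0,"fingers": 0.35},
    {"x": 0.28,"y": -1,"z": 0,"wx": 0,"wy": 0,"wz": 0,"fingers": 0.35},
    {"x": 0.28,"y": -1,"z": 0,"wx": 0,"wy": 0,"wz": 0,"fingers": 0.35}
  ]
}}

```text
time: 25.47
tcp_pos: [0.4644, 0.1037, 0.2679]
eef_rot: [-0.0, 0.987, 0.163, -0.001]
contact_force: [0.0, -0.5, -2.9]
gripper_width: 0.0457
grasp_force: 35.0
```

{"method": "move_arm", "body": {
  "plan": [
    {"x": 0.29,"y": -1,"z": 0,"wx": 0,"wy": 0,"wz": 0,"fingers": 0.35},
    {"x": 0.29,"y": -1,"z": 0,"wx": 0,"wy": 0,"wz": 0,"fingers": 0.35},
    {"x": 0.29,"y": -1,"z": 0,"wx": 0,"wy": 0,"wz": 0,"fingers": 0.35},
    {"x": 0.29,"y": -1,"z": 0,"wx": 0,"wy": 0,"wz": 0,"fingers": 0.35},
    {"x": 0.29,"y": -1,"z": 0,"wx": 0,"wy": 0,"wz": 0,"fingers": 0.35},
    {"x": 0.29,"y": -1,"z": 0,"wx": 0,"wy": 0,"wz": 0,"fingers": 0.35},
    {"x": 0.29,"y": -1,"z": 0,"wx": 0,"wy": 0,"wz": 0,"fingers": 0.35},
    {"x": 0.29,"y": -1,"z": 0,"wx": 0,"wy": 0,"wz": 0,"fingers": 0.35},
    {"x": 0.29,"y": -1,"z": 0,"wx": 0,"wy": 0,"wz": 0,"fingers": 0.35},
    {"x": 0.23,"y": -0.8,"z": 0,"wx": 0,"wy": 0,"wz": 0,"fingers": 0.35}
  ]
}}

```text
time: 26.3
tcp_pos: [0.4527, 0.3588, 0.2675]
eef_rot: [0.0, 0.987, 0.163, -0.002]
contact_force: [0.4, -0.7, -2.5]
gripper_width: 0.0456
grasp_force: 35.0
```

{"method": "move_arm", "body": {
  "plan": [
    {"x": 0.13,"y": -0.45,"z": 0,"wx": 0,"wy": 0,"wz": 0,"fingers": 0.35},
    {"x": 0.06,"y": -0.22,"z": 0,"wx": 0,"wy": 0,"wz": 0.4,"fingers": 0.35},
    {"x": 0,"y": 0,"z": 0,"wx": 0,"wy": 0,"wz": 0.9,"fingers": 0.35},
    {"x": 0,"y": 0,"z": 0,"wx": 0,"wy": 0,"wz": 0.9,"fingers": 0.35},
    {"x": 0,"y": 0,"z": 0,"wx": 0,"wy": 0,"wz": 0.35,"fingers": 0.35},
    {"x": 0,"y": 0,"z": 0,"wx": 0,"wy": 0.5,"wz": 0,"fingers": 0.35},
    {"x": 0,"y": 0,"z": 0,"wx": 0,"wy": 0.9,"wz": 0,"fingers": 0.35},
    {"x": 0,"y": 0,"z": 0,"wx": 0,"wy": 0.9,"wz": 0,"fingers": 0.35},
    {"x": 0,"y": 0,"z": 0,"wx": 0,"wy": 0.9,"wz": 0,"fingers": 0.35},
    {"x": 0,"y": 0,"z": 0,"wx": 0,"wy": 0.467,"wz": 0,"fingers": 0.35}
  ]
}}

```text
time: 27.13
tcp_pos: [0.4519, 0.3739, 0.2688]
eef_rot: [-0.005, 0.981, 0.03, 0.192]
contact_force: [-0.8, 0.3, -3.4]
gripper_width: 0.0458
grasp_force: 35.0
```

{"method": "move_arm", "body": {
  "plan": [
    {"x": 0,"y": 0,"z": 0,"wx": 0,"wy": 0,"wz": 0,"fingers": 0.35},
    {"x": 0,"y": 0,"z": 0,"wx": 0,"wy": 0,"wz": 0,"fingers": 0.35}
  ]
}}

```text
time: 27.3
tcp_pos: [0.4519, 0.374, 0.269]
eef_rot: [-0.005, 0.981, 0.03, 0.189]
contact_force: [-0.6, -1.0, -3.4]
gripper_width: 0.046
grasp_force: 35.0
```

```bash
cat >> h.py <<'E'
def mhome(s,T,off=(-.0049,0,.0057)):
    """mould pose in rail frame, from TCP (tool x = mould x, tool z = -mould z)"""
    r=Rt(s); o=s["tcp_pos"]+r@np.array(off); Lr=T[:3,:3].T@r@np.diag([1,-1,-1])
    return ((o-T[:3,3])@T[:3,:3]*1000).round(2), np.degrees(R.from_matrix(Lr).as_rotvec()).round(2)
E
python3 - <<'E'
from h import *
T=railT((.3988,.3757,.060),3.4)
s,c,p,P,d=look("w13"); print(s["time"],s["tcp_pos"],s["contact_force"],mhome(s,T))
L=(P-s["tcp_pos"])@Rt(s); q=(d>0)&(L[...,2]<-.022)&(L[...,2]>-.032)&(abs(L[...,1])<.0232)&(L[...,0]>-.08)&(L[...,0]<.09)&(p.max(2)<110)
a=L[q]; r=a[abs(a[:,1])>.017]; print(np.percentile(a,[.5,50,99.5],axis=0).round(4).tolist(),"plane",np.linalg.lstsq(np.c_[r[:,:2],np.ones(len(r))],r[:,2],rcond=None)[0])
X=(P-T[:3,3])@T[:3,:3]; m=(d>0)&(X[...,0]>.02)&(X[...,0]<.15)&(abs(X[...,1])<.03)&(abs(X[...,2])<.01); b=X[m]
print("rail vis",m.sum(),np.percentile(b,[1,50,99],axis=0).round(4).tolist() if m.sum() else 0)
E
```

```text
27.3 [0.45192004 0.37400091 0.26899999] [-0.58977027 -0.99268964 -3.37292748] (array([122.45,  -4.86, 168.26]), array([-0.03,  0.16,  0.1 ]))
[[-0.0596, -0.0223, -0.0288], [0.0268, -0.0001, -0.0262], [0.0605, 0.0231, -0.0223]] plane [ 0.00168528  0.00270916 -0.02625294]
rail vis 0 0
```

View pics/w13.png

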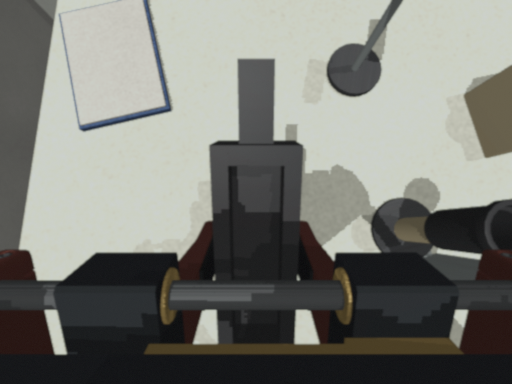

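The wrist view has the mould held square, still above the rail. The tall crucible is at right (490,230) and well clear.

{"method": "move_arm", "body": {
  "plan": [
    {"x": -0.3,"y": -0.1,"z": 0.5,"wx": 0,"wy": 0,"wz": 0,"fingers": 0.35},
    {"x": -0.3,"y": -0.09,"z": 1,"wx": 0,"wy": 0,"wz": 0,"fingers": 0.35},
    {"x": -0.3,"y": 0,"z": 1,"wx": 0,"wy": 0,"wz": 0,"fingers": 0.35},
    {"x": -0.3,"y": 0,"z": 1,"wx": 0,"wy": 0,"wz": 0,"fingers": 0.35},
    {"x": -0.3,"y": 0,"z": 1,"wx": 0,"wy": 0,"wz": 0,"fingers": 0.35},
    {"x": -0.3,"y": 0,"z": 0.8,"wx": 0,"wy": 0,"wz": 0,"fingers": 0.35},
    {"x": -0.3,"y": 0,"z": 0.5,"wx": 0,"wy": 0,"wz": 0,"fingers": 0.35},
    {"x": 0,"y": 0,"z": 0.2,"wx": 0,"wy": 0,"wz": 0,"fingers": 0.35},
    {"x": 0,"y": 0,"z": 0,"wx": 0,"wy": 0,"wz": 0,"fingers": 0.35},
    {"x": 0,"y": 0,"z": 0,"wx": 0,"wy": 0,"wz": 0,"fingers": 0.35}
  ]
}}

```text
time: 28.18
tcp_pos: [0.4611, 0.3798, 0.1129]
eef_rot: [-0.006, 0.981, 0.029, 0.191]
contact_force: [0.0, 0.3, -2.8]
gripper_width: 0.046
grasp_force: 35.0
```

```bash
python3 - <<'E'
from h import *
T=railT((.3988,.3757,.060),3.4)
s=ctrl.get_state(); print(s["time"],s["tcp_pos"],s["contact_force"],mhome(s,T))
p,d=eyes.grab_frame("side"); P=cloud(eyes.camera_params("side"),d); cv2.imwrite("pics/side14.png",cv2.resize(p[200:384,60:320],None,fx=3,fy=3,interpolation=cv2.INTER_CUBIC))
E
```

```text
28.1833 [0.46111251 0.37977491 0.11287547] [ 0.01949288  0.29834878 -2.82231819] (array([72.81,  0.38, 19.93]), array([ 0.04, -0.05, -0.02]))
```

View pics/side14.png

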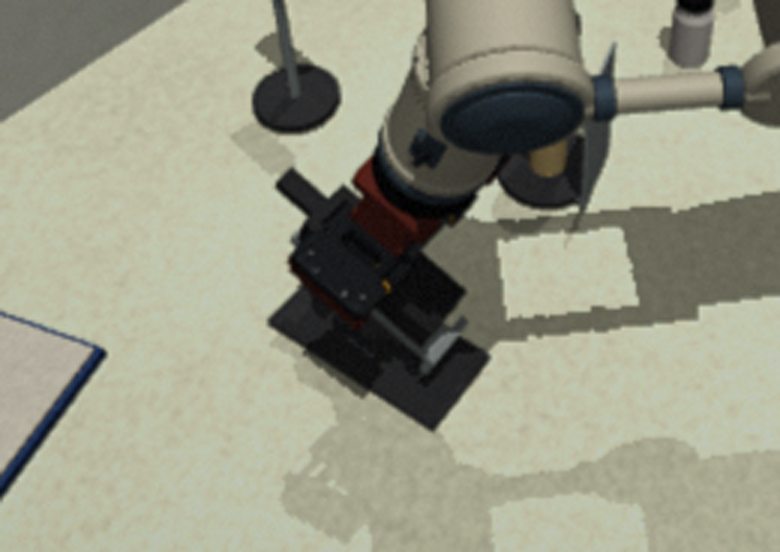

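The side view has the gripper leaning along the slope above the rail, with the mould's tang uphill at (295,190) and the lip at (445,345). Lowering.

{"method": "move_arm", "body": {
  "plan": [
    {"x": -0.08,"y": 0.015,"z": 0.2,"wx": 0,"wy": 0,"wz": 0,"fingers": 0.35},
    {"x": -0.08,"y": 0,"z": 0.2,"wx": 0,"wy": 0,"wz": 0,"fingers": 0.35},
    {"x": 0,"y": 0,"z": 0.15,"wx": 0,"wy": 0,"wz": 0,"fingers": 0.35},
    {"x": 0,"y": 0,"z": 0.1,"wx": 0,"wy": 0,"wz": 0,"fingers": 0.35},
    {"x": 0,"y": 0,"z": 0,"wx": 0,"wy": 0,"wz": 0,"fingers": 0.35},
    {"x": 0,"y": 0,"z": 0,"wx": 0,"wy": 0,"wz": 0,"fingers": 0.35}
  ]
}}

```text
time: 28.73
tcp_pos: [0.4627, 0.3792, 0.0948]
eef_rot: [-0.005, 0.981, 0.029, 0.191]
contact_force: [-0.1, -1.5, -3.5]
gripper_width: 0.0463
grasp_force: 35.0
```

```bash
cat > m.py <<'E'
from h import *
T=railT((.3988,.3757,.060),3.4)
s=ctrl.get_state(); print(s["time"],s["contact_force"].round(1),(s["contact_force"]@T[:3,:3]).round(1),mhome(s,T),s["gripper_width"])
E
python3 m.py
```

```text
28.7333 [-0.1 -1.5 -3.5] [-1.4 -1.5 -3.2] (array([67.45, -0.33,  2.57]), array([-0.01,  0.02,  0.02])) 0.04625006277343941
```

{"method": "move_arm", "body": {
  "plan": [
    {"x": 0,"y": -0.01,"z": 0.04,"wx": 0,"wy": 0,"wz": 0,"fingers": 0.35},
    {"x": 0,"y": 0,"z": 0.03,"wx": 0,"wy": 0,"wz": 0,"fingers": 0.35},
    {"x": 0,"y": 0,"z": 0,"wx": 0,"wy": 0,"wz": 0,"fingers": 0.35}
  ]
}}

```text
time: 28.98
tcp_pos: [0.4634, 0.3796, 0.0935]
eef_rot: [-0.006, 0.981, 0.029, 0.191]
contact_force: [0.4, -0.9, -2.6]
gripper_width: 0.0459
grasp_force: 35.0
```

{"method": "move_arm", "body": {
  "plan": [
    {"x": 0,"y": 0,"z": 0.03,"wx": 0,"wy": 0,"wz": 0,"fingers": 0.35},
    {"x": 0,"y": 0,"z": 0,"wx": 0,"wy": 0,"wz": 0,"fingers": 0.35}
  ]
}}

```text
time: 29.15
tcp_pos: [0.4637, 0.3796, 0.0927]
eef_rot: [-0.006, 0.981, 0.029, 0.191]
contact_force: [0.5, 0.3, -3.0]
gripper_width: 0.0459
grasp_force: 35.0
```

```bash
python3 m.py
```

```text
29.15 [ 0.5  0.3 -3. ] [-0.6  0.3 -3. ] (array([6.763e+01, 3.000e-02, 2.700e-01]), array([0.01, 0.  , 0.02])) 0.045884730518102365
```

{"method": "move_arm", "body": {
  "plan": [
    {"x": 0,"y": 0,"z": 0.025,"wx": 0,"wy": 0,"wz": 0,"fingers": 0.35},
    {"x": 0,"y": 0,"z": 0,"wx": 0,"wy": 0,"wz": 0,"fingers": 0.35}
  ]
}}

```text
time: 29.32
tcp_pos: [0.4638, 0.3797, 0.0927]
eef_rot: [-0.006, 0.981, 0.029, 0.191]
contact_force: [-4.4, -1.5, -0.3]
gripper_width: 0.0461
grasp_force: 35.0
```

{"method": "move_arm", "body": {
  "plan": [
    {"x": 0,"y": 0,"z": 0.02,"wx": 0,"wy": 0,"wz": 0,"fingers": 0.35},
    {"x": 0,"y": 0,"z": 0,"wx": 0,"wy": 0,"wz": 0,"fingers": 0.35}
  ]
}}

```text
time: 29.48
tcp_pos: [0.4638, 0.3797, 0.0927]
eef_rot: [-0.006, 0.981, 0.029, 0.191]
contact_force: [-6.1, -2.6, 3.2]
gripper_width: 0.0461
grasp_force: 35.0
```

```bash
python3 m.py
```

```text
29.4833 [-6.1 -2.6  3.2] [-4.6 -2.2  5.3] (array([67.75,  0.11,  0.19]), array([0.02, 0.  , 0.  ])) 0.046138519221641035
```

{"method": "move_arm", "body": {
  "plan": [
    {"x": -0.02,"y": 0,"z": -0.03,"wx": 0,"wy": 0,"wz": 0,"fingers": 0.35},
    {"x": -0.04,"y": 0,"z": 0,"wx": 0,"wy": 0,"wz": 0,"fingers": 0.35},
    {"x": 0,"y": 0,"z": 0,"wx": 0,"wy": 0,"wz": 0,"fingers": 0.35},
    {"x": 0,"y": 0,"z": 0,"wx": 0,"wy": 0,"wz": 0,"fingers": 0.35}
  ]
}}

```text
time: 29.82
tcp_pos: [0.4626, 0.3797, 0.0922]
eef_rot: [-0.006, 0.981, 0.029, 0.191]
contact_force: [-1.3, 0.3, -0.3]
gripper_width: 0.0457
grasp_force: 35.0
```

{"method": "move_arm", "body": {
  "plan": [
    {"x": -0.03,"y": 0,"z": 0,"wx": 0,"wy": 0,"wz": 0,"fingers": 0.35},
    {"x": 0,"y": 0,"z": 0,"wx": 0,"wy": 0,"wz": 0,"fingers": 0.35},
    {"x": 0,"y": 0,"z": 0,"wx": 0,"wy": 0,"wz": 0,"fingers": 0.35}
  ]
}}

```text
time: 30.07
tcp_pos: [0.462, 0.3796, 0.0919]
eef_rot: [-0.006, 0.981, 0.029, 0.191]
contact_force: [-0.2, -0.4, 0.1]
gripper_width: 0.0458
grasp_force: 35.0
```

```bash
python3 m.py
```

```text
30.0667 [-0.2 -0.4  0.1] [-0.1 -0.4  0.2] (array([65.76,  0.17,  0.17]), array([ 0.03, -0.04,  0.01])) 0.04578967326766424
```

{"method": "move_arm", "body": {
  "plan": [
    {"x": -0.03,"y": 0,"z": 0,"wx": 0,"wy": 0,"wz": 0,"fingers": 0.35},
    {"x": 0,"y": 0,"z": 0,"wx": 0,"wy": 0,"wz": 0,"fingers": 0.35},
    {"x": 0,"y": 0,"z": 0,"wx": 0,"wy": 0,"wz": 0,"fingers": 0.35}
  ]
}}

```text
time: 30.32
tcp_pos: [0.4614, 0.3796, 0.0917]
eef_rot: [-0.006, 0.981, 0.029, 0.191]
contact_force: [1.6, 0.7, 0.7]
gripper_width: 0.0456
grasp_force: 35.0
```

{"method": "move_arm", "body": {
  "plan": [
    {"x": -0.03,"y": 0,"z": 0,"wx": 0,"wy": 0,"wz": 0,"fingers": 0.35},
    {"x": 0,"y": 0,"z": 0,"wx": 0,"wy": 0,"wz": 0,"fingers": 0.35},
    {"x": 0,"y": 0,"z": 0,"wx": 0,"wy": 0,"wz": 0,"fingers": 0.35}
  ]
}}

```text
time: 30.57
tcp_pos: [0.4613, 0.3796, 0.0918]
eef_rot: [-0.006, 0.981, 0.029, 0.192]
contact_force: [4.4, 1.3, 0.2]
gripper_width: 0.0456
grasp_force: 35.0
```

```bash
python3 m.py
```

```text
30.5667 [4.4 1.3 0.2] [ 4.3  1.  -1.5] (array([65.08,  0.18,  0.32]), array([ 0.04, -0.14,  0.  ])) 0.04561752716811762
```

{"method": "move_arm", "body": {
  "plan": [
    {"x": 0.01,"y": 0,"z": 0.03,"wx": 0,"wy": 0,"wz": 0,"fingers": 0.35},
    {"x": 0,"y": 0,"z": 0,"wx": 0,"wy": 0,"wz": 0,"fingers": 0.35}
  ]
}}

```text
time: 30.73
tcp_pos: [0.4614, 0.3796, 0.0917]
eef_rot: [-0.006, 0.981, 0.029, 0.192]
contact_force: [1.5, -0.9, 4.6]
gripper_width: 0.0461
grasp_force: 35.0
```

```bash
python3 m.py
```

```text
30.7333 [ 1.5 -0.9  4.6] [ 3.1 -0.9  3.7] (array([65.09,  0.19,  0.18]), array([ 0.04, -0.09,  0.  ])) 0.04610606368169524
```

{"method": "move_arm", "body": {
  "plan": [
    {"x": 0,"y": 0,"z": 0,"wx": 0,"wy": 0,"wz": 0,"fingers": 0.53},
    {"x": 0,"y": 0,"z": 0,"wx": 0,"wy": 0,"wz": 0,"fingers": 0.55},
    {"x": 0,"y": 0,"z": 0,"wx": 0,"wy": 0,"wz": 0,"fingers": 0.58},
    {"x": 0,"y": 0,"z": 0,"wx": 0,"wy": 0,"wz": 0,"fingers": 0.65},
    {"x": 0,"y": 0,"z": 0,"wx": 0,"wy": 0,"wz": 0,"fingers": 0.8},
    {"x": 0,"y": 0,"z": 0,"wx": 0,"wy": 0,"wz": 0,"fingers": 0.9},
    {"x": 0,"y": 0,"z": -0.2,"wx": 0,"wy": 0,"wz": 0,"fingers": 0.9},
    {"x": 0,"y": 0,"z": -0.8,"wx": 0,"wy": 0,"wz": 0,"fingers": 0.9},
    {"x": 0,"y": 0,"z": -1,"wx": 0,"wy": 0,"wz": 0,"fingers": 0.9},
    {"x": 0,"y": 0,"z": -1,"wx": 0,"wy": 0,"wz": 0,"fingers": 0.9}
  ]
}}

```text
time: 31.57
tcp_pos: [0.4321, 0.3773, 0.1602]
eef_rot: [-0.005, 0.981, 0.029, 0.19]
contact_force: [0.2, 0.5, 0.0]
gripper_width: 0.0793
grasp_force: 0.0
```

{"method": "move_arm", "body": {
  "plan": [
    {"x": 0,"y": 0,"z": -1,"wx": 0,"wy": 0,"wz": 0,"fingers": 0.9},
    {"x": 0,"y": 0,"z": -1,"wx": 0,"wy": 0,"wz": 0,"fingers": 0.9},
    {"x": 0,"y": 0,"z": -0.6,"wx": 0,"wy": 0,"wz": 0,"fingers": 0.9},
    {"x": 0,"y": 0,"z": 0,"wx": 0,"wy": 0,"wz": 0,"fingers": 0.9},
    {"x": 0,"y": 0,"z": 0,"wx": 0,"wy": 0,"wz": 0,"fingers": 0.9}
  ]
}}

```text
time: 31.98
tcp_pos: [0.4086, 0.3767, 0.2213]
eef_rot: [-0.007, 0.981, 0.029, 0.191]
contact_force: [-0.2, -0.2, -0.8]
gripper_width: 0.079
grasp_force: 0.0
```

```bash
python3 - <<'E'
from h import *
T=railT((.3988,.3757,.060),3.4)
s,c,p,P,d=look("w15"); print(s["time"],s["tcp_pos"],s["contact_force"])
X=(P-T[:3,3])@T[:3,:3]; q=(d>0)&(X[...,2]>.026)&(X[...,2]<.038)&(abs(X[...,1])<.035)&(X[...,0]>-.02)&(X[...,0]<.16)&(p.max(2)<120); a=X[q]
print("mould top",len(a),np.percentile(a,[.5,50,99.5],axis=0).round(4).tolist(),cv2.minAreaRect(a[:,:2].astype(np.float32)*1000))
r=a[abs(a[:,1])>.016]; print(np.linalg.lstsq(np.c_[r[:,:2],np.ones(len(r))],r[:,2],rcond=None)[0])
print("tall",ring(P,d,(.469,.1415),.04,.19,.205))
for n in ("scene","side"):
    p,d=eyes.grab_frame(n); P=cloud(eyes.camera_params(n),d)
    cv2.imwrite(f"pics/{n}15.png",p)
    for k,c0,r0,z0,z1 in (("wide",(.656,-.008),.045,.176,.188),("tall",(.469,.142),.045,.191,.204),("jar",(.445,-.08),.03,.088,.1),("cup",(.468,-.206),.03,.079,.09),("can",(.758,-.247),.05,.115,.126)):
        try: print(n,k,ring(P,d,c0,r0,z0,z1)[:3])
        except Exception as e: print(n,k,"hidden")
E
```

```text
31.9833 [0.40856109 0.37669849 0.22130976] [-0.15036892 -0.2167886  -0.83536338]
mould top 2794 [[0.0011, -0.0232, 0.0265], [0.0728, -0.0003, 0.032], [0.1305, 0.0226, 0.0339]] ((68.22187805175781, -0.32442665100097656), (46.073944091796875, 135.98269653320312), 89.9618148803711)
[-0.00185548  0.00049459  0.03215782]Traceback (most recent call last):
  File "<stdin>", line 7, in <module>
  File "h.py", line 21, in ring
    return (len(p),*[np.round(a,4) for a in circ(hull(p))],*[np.round(a,4) for a in cv2.minEnclosingCircle(p[:,:2].astype(np.float32))],np.median(p[:,2]).round(4))
                                                 ~~~~^^^
  File "h.py", line 18, in hull
    def hull(p): return cv2.convexHull(p[:,:2].astype(np.float32))[:,0].astype(float)
                        ~~~~~~~~~~~~~~~~~~~~~~~~~~~~~~~~~~~~~~~~~~^^^^^
TypeError: 'NoneType' object is not subscriptable
```

View pics/w15.png

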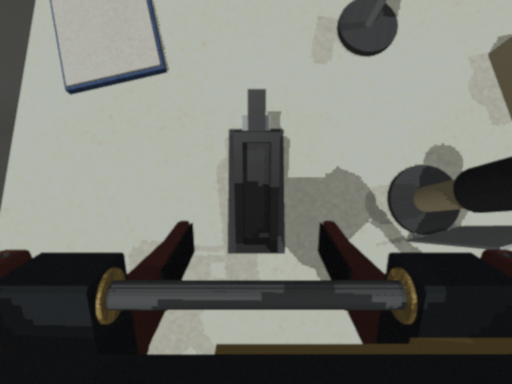

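The wrist view has the mould lying squarely along the rail at (257,190), tang uphill. Its top spans 0 to 130 mm along the rail at 32 mm above it. A last check of the rest of the bench.

```bash
python3 - <<'E'
from h import *
for n in ("scene","side"):
    p,d=eyes.grab_frame(n); P=cloud(eyes.camera_params(n),d)
    for k,c0,r0,z0,z1 in (("wide",(.656,-.008),.045,.176,.188),("tall",(.469,.142),.045,.191,.204),("jar",(.445,-.08),.03,.088,.1),("cup",(.468,-.206),.03,.079,.09),("can",(.758,-.247),.05,.115,.126),("pyro",(.723,.228),.06,.235,.26)):
        try: print(n,k,ring(P,d,c0,r0,z0,z1)[:3])
        except Exception as e: print(n,k,"hidden")
E
```

```text
scene wide (119, array([ 0.6576, -0.0096]), np.float64(0.0297))
scene tall (95, array([0.4723, 0.1407]), np.float64(0.0295))
scene jar (101, array([ 0.447 , -0.0812]), np.float64(0.02))
scene cup (51, array([ 0.47  , -0.2064]), np.float64(0.0223))
scene can (516, array([ 0.7601, -0.249 ]), np.float64(0.0359))
scene pyro (234, array([0.7263, 0.2309]), np.float64(0.0382))
side wide (56, array([ 0.6547, -0.0051]), np.float64(0.0279))
side tall hidden
side jar hidden
side cup (52, array([ 0.4669, -0.2049]), np.float64(0.0225))
side can hidden
side pyro (257, array([0.7209, 0.2235]), np.float64(0.0383))
```

All bystanders are where they started and everything is in place, so I'm handing in.

```bash
python3 -c "
from station import ctrl
print(ctrl.close_job())"
```

```text
the job is handed in; nothing more can be done
None
```

The job is handed in at about 32 s: the wide crucible stands on the firebrick and the tall one on the post, each within about 1.5 mm of centre, the mould lies trough up against the lip with its tang uphill, and the jar, dip cup, pyrometer and canister were left where they stood.

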